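# Lock the specimen carriage with a linch pin

## Task

Lock the specimen carriage at its station: take the steel linch pin from its grey rest, push it nose first through the station's bore until its head bears on the brass stop collar, wherever that is set, and press it firmly home with about 10 N (never force it past 30 N). Then flip the sprung ring over the station until it snaps down round the end of the pin, leaving the pin right through. Do not drop the pin or disturb the other things on the bench.

Things in the scene. Friction and masses are not known exactly. Their poses are not given: they have to be found in the camera images.
- lock_pin: Steel linch pin, lying level. Origin: centre of its fluted head (20 wide, 22 high; 23 mm back of it, 24 mm ahead to the flat shoulder); x points to the nose, z up. Ahead of the shoulder: 12 x 12 mm square shank 29 long, then a 10 mm cone down to 5 mm wide. Free head sides for a grip: 13 mm behind to 23 mm ahead of the origin. 0.2 kg with ring. Its axle for the ring lies 18 mm behind the origin, along y.
- pin_nose (a point): the pin's nose: middle of the cone's blunt end, 63 mm ahead of the head's centre; axes as the pin's. With the pin home it stands 28 to 36 mm beyond the bore's mouth, as the collar is set.
- ring (a joint): angle (rad) of the steel wire ring about the pin's axle: 0 open (thrown back and up behind the head, 2.6 rad from shut), 2.6 shut, lying level round the station with its end bar 7 mm beyond the nose. An over-centre spring pushes it open below 1.95 and snaps it shut above; 2 to 3 N at the tab at most. The ring is 54 mm wide outside and its end bar 88 mm from the axle.
- ring_tab (a point): centre of the finger tab on the ring's end, a steel block 10 wide (along the axle), 18 long (radially), 8 mm thick, 111 mm from the axle; a 6 mm stem joins it to the ring's end bar, 23 mm nearer the axle. Held by its 10 mm width it turns between the finger pads as the ring swings. x points away from the axle, y along the axle.
- bore (a point): centre of the bore's mouth, on the brass seat plate's face behind the stop collar, 58 mm above the bench. x points level into the bore (the push direction), z up. Square holes, 14 mm, go through seat plate, front cheek, the carriage's eye and rear cheek, 20 mm in all (the collar stands before them). The eye floats up to 3 mm to either side, unmeasured: the pin's cone must wedge it into line (some 3 N).
- seat_plate: brass plate, 26 x 26 x 2 mm, on the front cheek, with the square brass stop collar (25 x 24 mm, 3 thick, 16 mm hole) that it carries on a stiff thread in front of the bore. The collar's front face stands 3 to 11 mm out from the bore's mouth, set differently each time and not measured: the pin's shoulder comes to bear on it, found by feel. Origin and axes are the station's.
- station: fixed station: base plate 110 x 80 x 10 mm, two upright steel cheeks 28 wide and 74 mm high with the carriage's eye between them; before them a bed (10 wide, 45.5 mm high, 14 to 52 mm out from the mouth) carries the pin's head with 1.5 mm to spare; the carriage's tray (up to 27 mm high) lies 46 to 86 mm out on the +y side. Origin on the bench straight below the bore's mouth; x is the push direction.
- pin_rest: grey plastic rest, base 106 x 50 x 8 mm, fixed to the bench; a narrow rib carries the pin's head and a slot between two ears (44 mm high, 26 wide) carries its shank. Lift the pin straight up. Pin axis 44 mm above the bench. Origin: underside centre; x towards the pin's nose. A tall microscope stands right of it, a stereo microscope (y > 0.43) left of the station.
- petri: clear round dish with a lid, 65 mm across, 17 high, bystander; origin under its centre; leave it alone
- marker: marker pen, 135 mm long, 11 high, bystander; origin under its centre; leave it alone
- cover_box: small box for cover glasses, 35 x 29 x 18 mm, bystander; origin under its centre; leave it alone
- tweezers: steel tweezers, 120 mm long, 9 high, bystander; origin under its centre; leave it alone
- stopper: black rubber stopper, 22 mm across, 25 high, bystander; origin under its centre; leave it alone
- loupe: folding loupe, 64 x 27 x 12 mm, bystander; origin under its centre; leave it alone

How it is judged:
By the outcome, as a careful person would: the job done as asked, in the order asked, and still so for the second after the job is handed in, with the robot touching nothing.
It also fails if it takes over 72 s, if anything falls off the work surface, if the arm or the gripper's body presses on something with over 40 N, if the wrist force passes 120 N, or if a joint passes its speed limit or range.

## Robot

A 6-joint arm with a two-finger parallel gripper is mounted at the origin on a cart in front of the work surface, level with it; the furniture and walls round the work are solid. World frame = base frame: x ahead of the robot, y to its left, z up, the work surface at z = 0. Lengths are in mm, angles in rad, forces in N, time in s.
With the tool pointing down it reaches from about 350 to 1000 mm from the base axis. Payload 7.1 kg.
Tool frame: the origin (TCP) lies midway between the tips of the shut fingers; the grasp point (between the pads) lies 19 mm behind it; z points along the fingers, y is the direction in which the jaws open and shut (so a half turn about z gives the same grasp; the last joint's range is limited). The gripper opens to 85 mm and grips with 20 to 120 N. Pads are 22 mm wide; open, the fingers measure 114 mm over their backs; the gripper's body (76 mm by 85 mm) begins 54 mm behind the grasp point. The pads swing forward as they close: fully open they stand 13 mm farther back than shut.
Start: joints at [1.156, 0.423, 1.63, -0, 1.089, -0.019], TCP at [240.934, 576.676, 231.319] pointing down, gripper open.
Joint ranges: [-3, 3], [-0.9, 2.11], [0.09, 2.58], [-1.31, 4.45], [0.11, 2.69], [-2.54, 2.54]. Speed limits (rad/s): [2.39, 2.39, 3.01, 3.14, 3.14, 3.14].

## Interface

Orientations are given as a unit quaternion [x, y, z, w].
In Python, from station import get_state, snapshot, job_done gives the robot as it stands. The module is installed in compiled form; this text tells all that it offers.
- The arm moves only by the shell command python3 -m pendant 'ROWS' [FORCE]. ROWS is a JSON object of lists of equal length, an entry for each row: "offset": the shift along the tool's x, y, z in m, a list of three; "spin": the turn about the tool's z in rad; "jaw": the finger opening in m, from 0 to 0.0854. A call has 1 to 5 rows; each row is the pose to reach, as a shift and turn from the pose measured when the call began, along the tool's axes at that moment; what a row does not reach only later rows make up. A row lasts 1/8 s, in which the tool goes at most 62.5 mm and 10.7 degrees, less where a joint would pass 70% of its speed; a pose out of reach is approached as far as the arm can. A call with a gripper value outside its range is refused whole. The fingers move at their own pace and stop on an object; FORCE is the grip in N (left out, the last holds). Time passes only in rows, so rows that repeat a pose let the fingers close. It gives the time, the measured TCP pose, the force and the opening at its end, in the units of the state.
- get_state(): the state, without advancing time (a new reading comes with each control period).
- snapshot(name): name is "side" or "top" or "wrist"; returns a dict with "color" (480x640x3 uint8, red, green, blue), "range_z" (480x640 float32, mm along the optical axis (not along the pixel's ray), 0 where there is no reading), "fx", "fy", "cx", "cy" (pixels), "rvec" (rotation vector, rad) and "tvec" (3), from world to camera coordinates, as OpenCV has them; the wrist camera has in their place "hand_eye" (4x4, takes a point from camera to tool coordinates, whose origin is the TCP and whose axes are the flange's). Camera axes: x right, y down, z forward; pixel columns grow to the right and rows downward; lengths in mm; the calibration is good to about 2 mm. A picture is of the moment at which its call begins: read the wrist's pose just before it.
- job_done(): hands the job in, once; it reports no verdict.
The state is a dict: "time": time; "joint_pos": joint angles; "qvel": joint speeds; "joint_efforts": joint torques, N m; "position": TCP position; "orientation": TCP orientation; "ft_force": force on the tool from outside, world axes, zero at the start; "torque": the same for the moment, N m; "width": opening from 0.0 (shut) to 1.0 (fully open).
Only numpy, scipy, OpenCV 4.12 (cv2) and the standard library are available. Lean on these libraries where they do the work, as an engineer would, in place of code of your own. Each camera call takes 0.05 s, during which the arm holds its last target.

## Working session

There is one attempt and no reset: what is moved stays moved. The work goes in short steps, Python scripts to look and compute and a shell command to move; the robot and the scene stay as the last step left them, time stands still between calls to the robot, and variables do not carry over. Pictures are saved under pics/ and viewed, and the job is handed in when it is done.

```bash
mkdir -p pics; cat > h.py <<'E'
import numpy as np,cv2
from station import get_state,snapshot
from scipy.spatial.transform import Rotation as R
def save(n,fn):
    st=get_state(); s=snapshot(n); np.savez('pics/'+fn+'.npz',pos=st['position'],ori=st['orientation'],**{k:v for k,v in s.items()})
    cv2.imwrite('pics/'+fn+'.png',s['color'][:,:,::-1]); return st,s
def load(fn): return dict(np.load('pics/'+fn+'.npz'))
def pose(s):
    "camera to world R,t"
    if 'hand_eye' in s:
        H=s['hand_eye']; Rt=R.from_quat(s['ori']).as_matrix()
        return Rt@H[:3,:3], Rt@H[:3,3]+s['pos']
    Rm=cv2.Rodrigues(s['rvec'])[0]; return Rm.T, -Rm.T@s['tvec'].ravel()
def ray(s,u,v):
    Rm,t=pose(s); d=Rm@np.array([(u-s['cx'])/s['fx'],(v-s['cy'])/s['fy'],1]); return t,d
def plane(s,u,v,z):
    t,d=ray(s,u,v); return t+d*(z-t[2])/d[2]
def depth(s,u,v):
    t,d=ray(s,u,v); return t+d*s['range_z'][int(v),int(u)]
def cloud(s):
    Rm,t=pose(s); v,u=np.mgrid[:480,:640]; z=s['range_z']
    P=np.stack([(u-s['cx'])/s['fx']*z,(v-s['cy'])/s['fy']*z,z],-1)@Rm.T+t
    P[z==0]=np.nan; return P
def proj(s,p):
    Rm,t=pose(s); c=Rm.T@(np.asarray(p)-t); return c[0]/c[2]*s['fx']+s['cx'],c[1]/c[2]*s['fy']+s['cy']
E
python3 - <<'E'
from h import *
st=get_state(); print(st)
for n in('side','top','wrist'):
    st,s=save(n,n+'0'); print(n,pose(load(n+'0')),s['fx'],s.get('hand_eye'))
E
```

```text
{'time': 0.0, 'joint_pos': array([ 1.15599638e+00,  4.23834539e-01,  1.63069826e+00, -2.45892886e-05,
        1.08860729e+00, -1.89714062e-02]), 'qvel': array([-0.00118061,  0.00297846, -0.00234651, -0.00179027,  0.00125363,
        0.00083944]), 'joint_efforts': array([ 2.31762657e-03, -5.57390785e+01, -2.81732655e+01,  1.48313793e-04,
        7.30489279e-03,  1.38797368e-06]), 'position': array([240.7259148 , 576.18144574, 230.54638547]), 'orientation': array([ 1.96619088e-01,  9.80479646e-01, -7.57932055e-04, -1.55861934e-04]), 'ft_force': array([-0.44603557, -0.06182843,  0.09062242]), 'torque': array([ 0.01939638, -0.00568593,  0.02679749]), 'width': 0.9985910608758255}
side (array([[ 0.51276991, -0.64296705,  0.56891158],
       [-0.85848599, -0.37760209,  0.34701365],
       [-0.00829614, -0.66634078, -0.74560119]]), array([-110.03222041,  -64.72118497,  848.77355854])) 615.5246095969919 None
top (array([[-0.02471887, -0.99694181,  0.07413504],
       [-0.99906674,  0.02200781, -0.03716596],
       [ 0.03542075, -0.07498455, -0.99655541]]), array([424.96452095, 292.26362934, 953.69163065])) 566.6160179937834 None
wrist (array([[ 3.86137819e-01,  8.80658225e-01,  2.74478914e-01],
       [ 9.22440902e-01, -3.68842673e-01, -1.14271015e-01],
       [ 6.05826982e-04,  2.97314938e-01, -9.54779273e-01]]), array([170.79843793, 606.04497768, 372.60688817])) 415.93500648317877 [[-7.14051065e-04 -9.54774417e-01 -2.97330291e-01  7.60106517e+01]
 [ 9.99997792e-01 -1.26946225e-03  1.67490703e-03  3.37345399e-01]
 [-1.97660797e-03 -2.97328439e-01  9.54773215e-01 -1.41974513e+02]
 [ 0.00000000e+00  0.00000000e+00  0.00000000e+00  1.00000000e+00]]
```

View pics/side0.png

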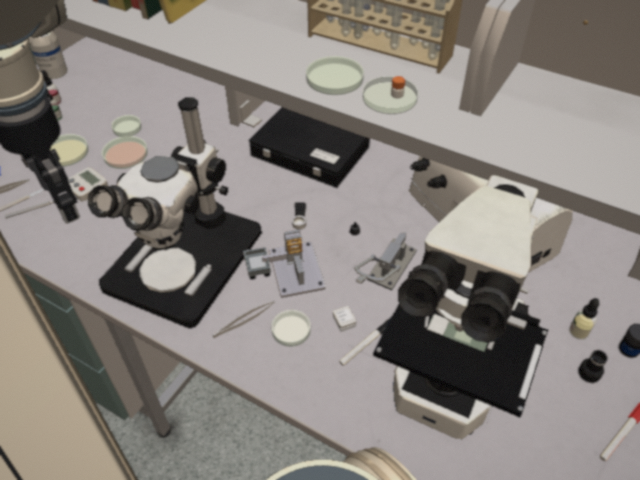

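View pics/top0.png

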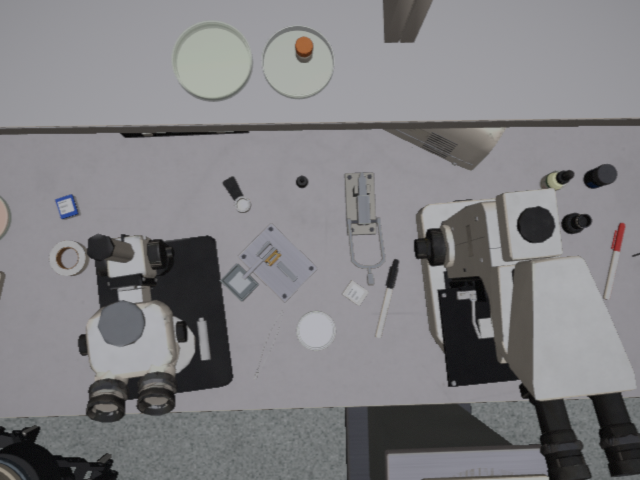

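View pics/wrist0.png

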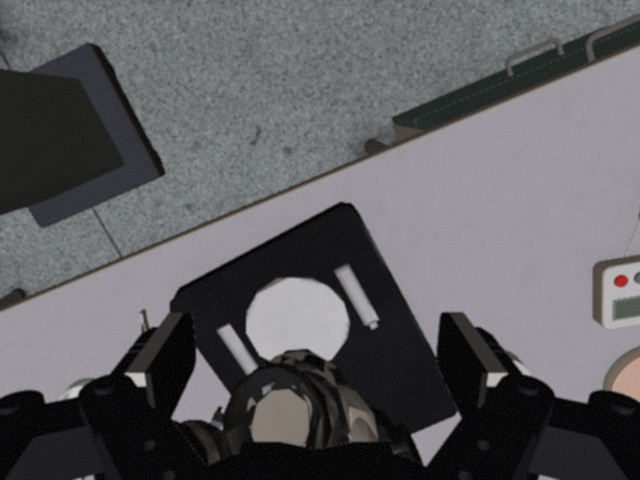

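```bash
python3 - <<'E'
from h import *
s=load('top0'); c=s['color'][150:310,215:415,::-1]
cv2.imwrite('pics/topc.png',cv2.resize(c,None,fx=4,fy=3.75,interpolation=cv2.INTER_CUBIC))
s=load('side0'); c=s['color'][215:305,230:430,::-1]
cv2.imwrite('pics/sidec.png',cv2.resize(c,None,fx=4,fy=4,interpolation=cv2.INTER_CUBIC))
E
```

```text
(no output)
```

View pics/topc.png

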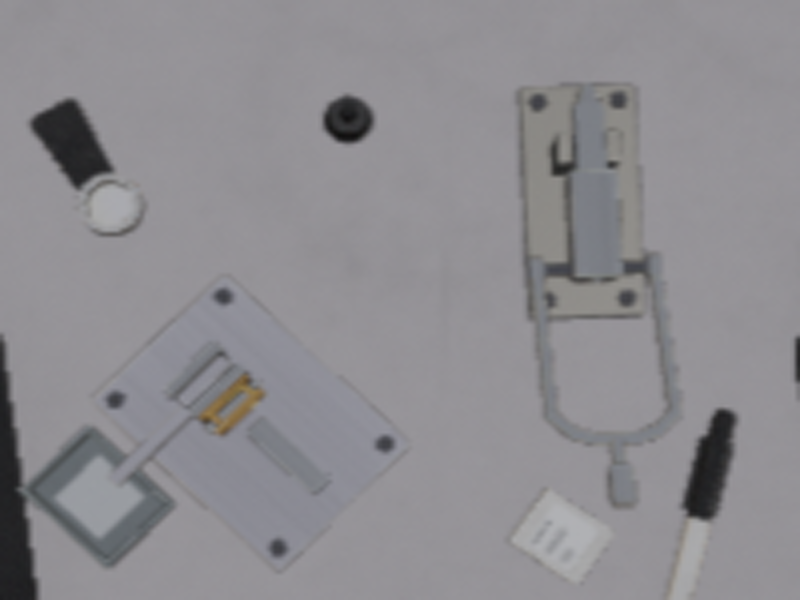

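View pics/sidec.png

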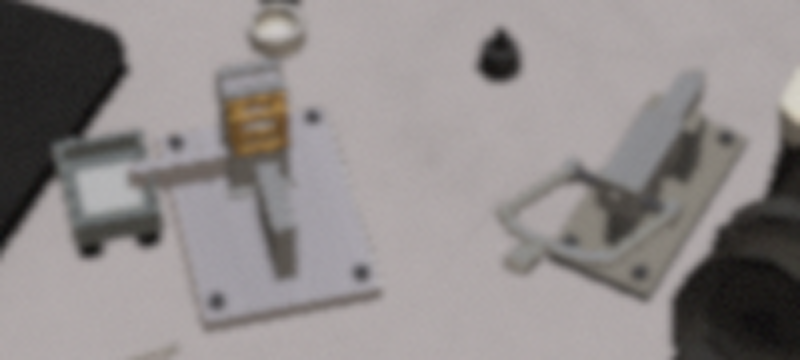

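```bash
python3 - <<'E'
from h import *
s=load('top0'); P=cloud(s)
np.set_printoptions(precision=1,suppress=True)
# bench fit
print('bench',np.nanmedian(P[300:320,240:250,2]),np.nanmedian(P[205:225,320:335,2]))
for n,(r0,r1,c0,c1) in dict(stereo=(230,420,75,235),tall=(190,470,415,635),shelf=(0,130,0,640)).items():
    Q=P[r0:r1,c0:c1].reshape(-1,3); Q=Q[Q[:,2]>60]; print(n,np.nanmin(Q,0),np.nanmax(Q,0))
# pin
def reg(n,zlo,zhi,r0,r1,c0,c1):
    m=np.zeros((480,640),bool); sub=P[r0:r1,c0:c1,2]; m[r0:r1,c0:c1]=(sub>zlo)&(sub<zhi)
    Q=P[m]; 
    if len(Q)<4: print(n,len(Q));return
    c=Q.mean(0); w,v=np.linalg.eigh(np.cov(Q[:,:2].T)); d=v[:,1]; 
    a=(Q[:,:2]-c[:2])@d; b=(Q[:,:2]-c[:2])@v[:,0]
    print(n,len(Q),'c',c,'dir',d,np.degrees(np.arctan2(d[1],d[0])),'ext',a.min(),a.max(),b.min(),b.max(),'z',np.percentile(Q[:,2],[5,50,95]))
    rr=cv2.minAreaRect(Q[:,:2].astype(np.float32)); print('  rect',rr)
reg('restplate',5,15,168,240,340,385)
reg('pin',40,62,165,228,350,375)
reg('ringtab',70,130,225,290,345,388)
reg('stationplate',6,14,220,305,230,320)
reg('cheeks',68,80,230,270,250,290)
reg('collar',60,80,230,270,250,290)
reg('bed',38,50,250,290,270,300)
E
```

```text
bench -1.0193600333569748 -0.8890946913729749
stereo [268.  448.2 104.5] [507.  587.4 286.1]
tall [239.6 -42.9  60. ] [559.8 118.4 410.5]
shelf [ 639.4 -177.    62.3] [811.2 677.5 344.7]
restplate 964 c [569.5 193.4   7.7] dir [-1.  -0.1] -175.73320735665115 ext -53.42042148176405 53.77741537299844 -26.544498182417446 30.822436787364616 z [ 5.4  7.6 10.9]
  rect ((569.4300537109375, 190.12979125976562), (105.86044311523438, 53.872100830078125), 0.8177437782287598)
pin 670 c [563.9 193.2  50.8] dir [-1.  0.] 178.06951927062306 ext -51.17972545939802 40.720028274802985 -20.319887798176165 19.52176216880682 z [42.8 52.  56.3]
  rect ((568.874755859375, 192.65602111816406), (39.51934814453125, 92.34040069580078), 86.85276794433594)
ringtab 342 c [462.  191.6  89.1] dir [-0.9 -0.5] -152.31981464759838 ext -39.98281723978545 29.833498315840917 -20.171140504200505 38.25273344577952 z [ 72.5  88.9 106. ]
  rect ((462.43243408203125, 190.4132843017578), (64.69026184082031, 53.673519134521484), 2.288740634918213)
stationplate 2519 c [471.1 332.3   9.4] dir [-0.7 -0.7] -136.00848769682574 ext -
[... 313 characters left out ...]
20420599552325 13.989699845261324 z [68.4 72.  75.1]
  rect ((483.62457275390625, 344.3382873535156), (28.776657104492188, 27.452285766601562), 43.6533203125)
collar 265 c [484.3 345.5  71.2] dir [0.6 0.8] 55.48884025310292 ext -17.39182174768493 15.29248949758187 -15.307454835479533 14.05285021582428 z [66.7 71.7 75.1]
  rect ((483.62457275390625, 344.3382873535156), (28.776657104492188, 27.452285766601562), 43.6533203125)
bed 156 c [457.5 318.4  44.7] dir [-0.7 -0.7] -136.70101726301905 ext -32.087906739853885 19.870138739171427 -6.946592621810864 6.561539868485198 z [41.9 44.7 47.9]
  rect ((461.80377197265625, 322.6689453125), (51.928890228271484, 13.509055137634277), 43.490631103515625)
```

```bash
python3 -m pendant '{"offset":[[0,0,-0.06],[0,0,-0.12]],"spin":[0,0],"jaw":[0.06,0.06]}' 30
python3 - <<'E'
from h import *
np.set_printoptions(precision=1,suppress=True)
P=cloud(load('top0'))
for x0 in range(230,560,40):
    Q=P[(P[...,0]>x0)&(P[...,0]<x0+40)&(P[...,1]>-50)&(P[...,1]<140)&(P[...,2]>60)]
    if len(Q): print(x0,[ (y0,np.nanmax(Q[(Q[:,1]>=y0)&(Q[:,1]<y0+20),2],initial=0)) for y0 in range(-40,140,20)])
st=get_state(); print(st['position'],st['joint_pos'],st['time'])
Rm=R.from_quat(st['orientation']).as_matrix()
for tgt in ([400,380,345],[535,193,300]): print(Rm.T@(np.array(tgt)-st['position']))
E
```

```text
time: 0.4
position: [240.6, 575.9, 351.0]
orientation: [0.197, 0.98, -0.002, -0.0]
ft_force: [0.1, 0.7, 0.5]
width: 0.702
230 [(-40, np.float64(411.9130105726467)), (-20, np.float64(410.4545265735529)), (0, np.float64(403.96796638083003)), (20, np.float64(411.21697240822164)), (40, np.float64(412.10097841490256)), (60, np.float64(0.0)), (80, np.float64(0.0)), (100, np.float64(0.0)), (120, np.float64(0.0))]
270 [(-40, np.float64(401.2660343685528)), (-20, np.float64(400.789598989311)), (0, np.float64(376.7783792658031)), (20, np.float64(400.37548328409173)), (40, np.float64(399.03965390020267)), (60, np.float64(353.43924350455177)), (80, np.float64(180.17491340190907)), (100, np.float64(0.0)), (120, np.float64(0.0))]
310 [(-40, np.float64(386.6050505123163)), (-20, np.float64(385.5042705387208)), (0, np.float64(385.58210630189024)), (20, np.float64(385.2751915876445)), (40, np.float64(385.2417345981755)), (60, np.float64(385.17847730540336)), (80, np.float64(179.87257188928697)), (100, np.float64(167.6643064011439)), (120, np.float64(0.0))]
350 [(-40, np.float64(381.4295905300918)), (
[... 1240 characters left out ...]
 (120, np.float64(0.0))]
510 [(-40, np.float64(0.0)), (-20, np.float64(309.4476535652652)), (0, np.float64(317.95580639029697)), (20, np.float64(319.4757041034933)), (40, np.float64(309.6051899490368)), (60, np.float64(275.36094812947636)), (80, np.float64(104.70793826786473)), (100, np.float64(0.0)), (120, np.float64(0.0))]
550 [(-40, np.float64(0.0)), (-20, np.float64(0.0)), (0, np.float64(0.0)), (20, np.float64(60.158511892553065)), (40, np.float64(60.28870262209432)), (60, np.float64(61.05440770345331)), (80, np.float64(60.28356891836984)), (100, np.float64(0.0)), (120, np.float64(0.0))]
[240.6 575.9 351. ] [ 1.2  0.3  1.5 -0.   1.3 -0. ] 0.4
[-222.6 -119.2    6.5]
[-419.3 -239.5   51.9]
```

```bash
python3 -m pendant '{"offset":[[-0.055,-0.03,0],[-0.11,-0.06,0],[-0.165,-0.09,0],[-0.22,-0.12,0],[-0.26,-0.145,0]],"spin":[0,-0.1,-0.2,-0.3,-0.4],"jaw":[0.06,0.06,0.06,0.06,0.06]}'
python3 - <<'E'
from h import *
np.set_printoptions(precision=3,suppress=True)
st,s=save('side','side1')
Rm=R.from_quat(st['orientation']).as_matrix();print(Rm,st['joint_pos'])
for tgt in ([535,193,270],): print(Rm.T@(np.array(tgt)-st['position']))
E
```

```text
time: 1.02
position: [425.7, 339.7, 351.4]
orientation: [-0.003, 1.0, -0.002, -0.001]
ft_force: [0.6, 0.5, 0.6]
width: 0.702
[[-1.    -0.006 -0.002]
 [-0.006  1.    -0.004]
 [ 0.002 -0.004 -1.   ]] [ 0.653  0.185  1.677 -0.002  1.283 -0.924]
[-108.497 -147.125   81.838]
```

View pics/side1.png

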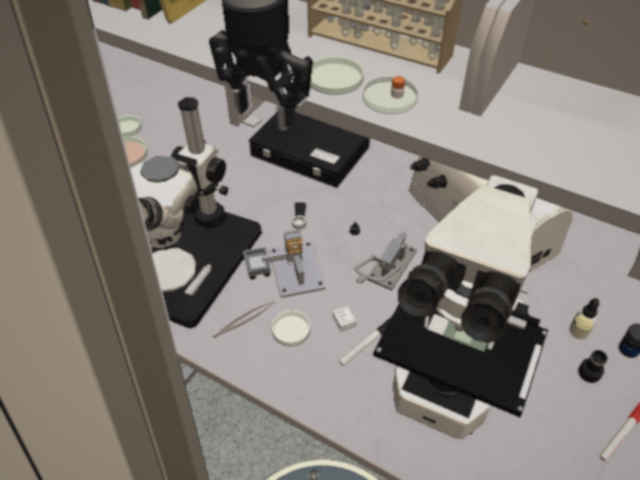

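```bash
python3 -c "
from h import *
save('wrist','w1')"
python3 -m pendant '{"offset":[[-0.03,-0.05,0.0],[-0.06,-0.1,0.03],[-0.1,-0.147,0.08],[-0.1,-0.147,0.08]],"spin":[0,0,0,0],"jaw":[0.06,0.06,0.06,0.06]}'
python3 - <<'E'
from h import *
st,s=save('wrist','w2')
E
```

```text
time: 1.62
position: [526.5, 189.3, 269.5]
orientation: [0.0, 1.0, -0.003, -0.003]
ft_force: [0.4, -0.0, -0.8]
width: 0.705
```

View pics/w1.png

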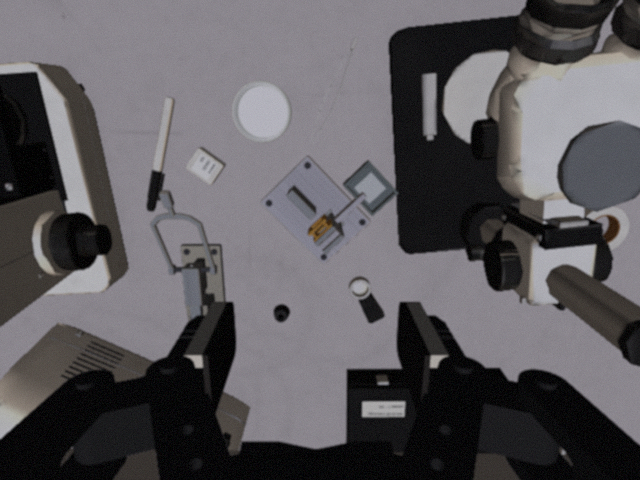

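View pics/w2.png

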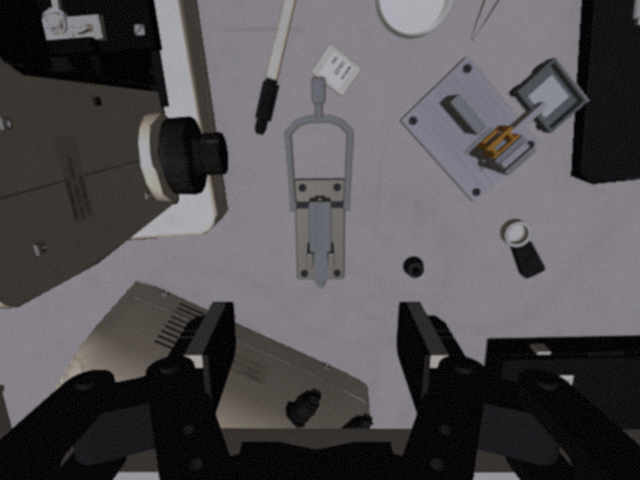

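```bash
python3 - <<'E'
from h import *
s=load('w2')
c=s['color'][70:300,270:370,::-1]
cv2.imwrite('pics/w2a.png',cv2.resize(c[100:],None,fx=5,fy=4.5,interpolation=cv2.INTER_CUBIC))
c=s['color'][50:210,390:600,::-1]
cv2.imwrite('pics/w2b.png',cv2.resize(c,None,fx=3.75,fy=3.75,interpolation=cv2.INTER_CUBIC))
E
```

```text
(no output)
```

View pics/w2a.png

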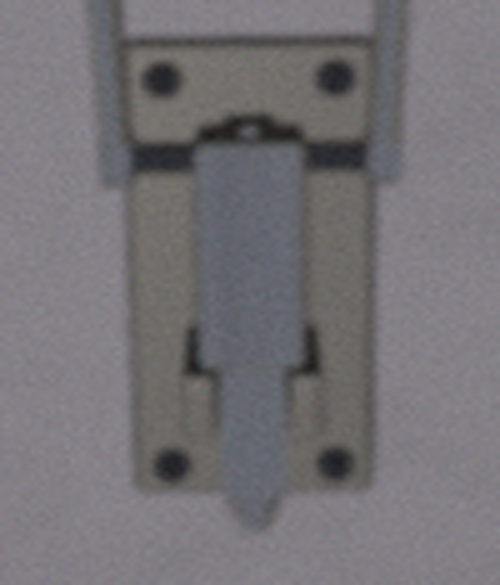

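View pics/w2b.png

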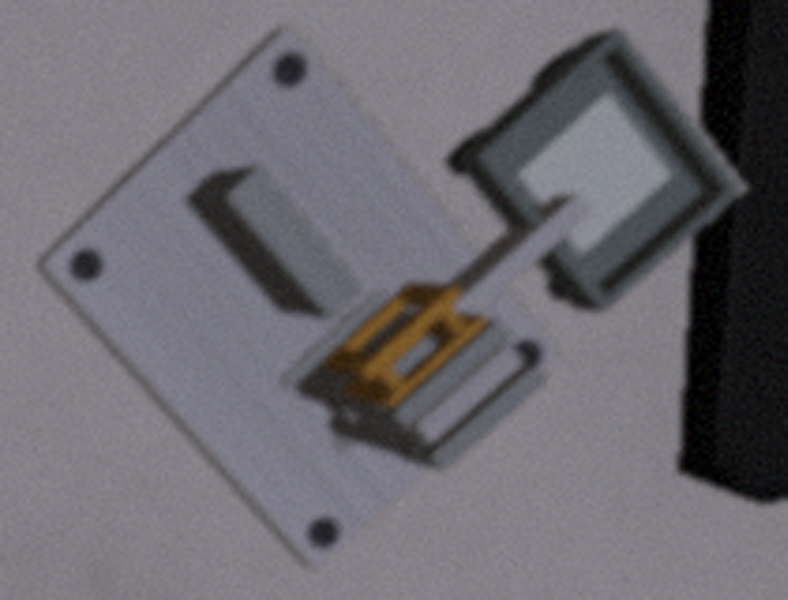

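```bash
python3 - <<'E'
from h import *
np.set_printoptions(precision=1,suppress=True)
s=load('w2')
f=lambda x,y:(270+(x+.5)/5-.5,170+(y+.5)/4.5-.5)
for n,x,y,z in [('hb',247,142,55),('hf',253,370,55),('hbl',192,142,55),('hbr',302,142,55),('nose',257,525,44),('r0',125,40,8),('r1',372,40,8),('r2',372,488,8),('r3',137,490,8),('s1',162,78,8),('s2',336,77,8),('s3',336,464,8),('s4',173,465,8)]:
    u,v=f(x,y); print(n,(u,v),plane(s,u,v,z),depth(s,u,v))
g=lambda x,y:(390+(x+.5)/3.75-.5,50+(y+.5)/3.75-.5)
print('station')
for n,x,y,z in [('p0',283,27,10),('p1',40,263,10),('p2',310,567,10),('c1',290,70,10),('c2',86,265,10),('c3',323,532,10),('bedL',232,195,45.5),('bedR',260,168,45.5),('bedfL',325,315,45.5),('bedfR',360,290,45.5),('rear1',435,465,74),('rear2',545,372,74),('col_l',380,402,70),('col_r',490,320,70)]:
    u,v=g(x,y); print(n,(u,v),plane(s,u,v,z),depth(s,u,v))
E
```

```text
hb (319.0, 201.16666666666666) [527.1 191.6  55. ] [527.5 191.7  52.8]
hf (320.2, 251.83333333333331) [573.8 192.8  55. ] [574.  192.8  54.5]
hbl (308.0, 201.16666666666666) [527.1 182.   55. ] [537.  180.9   8. ]
hbr (330.0, 201.16666666666666) [527.1 201.3  55. ] [528.1 201.4  50.1]
nose (321.0, 286.27777777777777) [612.5 193.6  44. ] [611.2 193.6  47. ]
r0 (294.6, 178.5) [514.6 168.    8. ] [506.2 171.   61.4]
r1 (344.0, 178.5) [514.6 216.1   8. ] [516.  216.6  -1. ]
r2 (344.0, 278.05555555555554) [619. 218.   8.] [622.6 218.6  -0.7]
r3 (297.0, 278.5) [619.5 168.8   8. ] [620.  168.7   6.7]
s1 (302.0, 186.94444444444446) [522.9 175.1   8. ] [522.4 175.2  10.6]
s2 (336.8, 186.72222222222223) [522.7 209.2   8. ] [451.4 190.6 411.9]
s3 (336.8, 272.72222222222223) [613.  210.4   8. ] [611.8 210.2  10.9]
s4 (304.2, 272.94444444444446) [613.2 176.4   8. ] [611.6 176.5  12.1]
station
p0 (465.1, 56.833333333333336) [405.9 321.8  10. ] [404.8 324.7   0.8]
p1 (400.3, 119.76666666666667) [459.7 267.2  10. ] [459.8 268.5   3.2]
p2 (472.3, 200.83333333333334) [536.4 342.3  10. ] [536.7 342.8  
[... 165 characters left out ...]
665, 191.5) [527.1 344.7  10. ] [526.5 343.3  13.5]
bedL (451.5, 101.63333333333333) [444.4 302.4  45.5] [444.4 302.5  45. ]
bedR (458.9666666666667, 94.43333333333334) [438.8 308.1  45.5] [438.7 308.8  43.3]
bedfL (476.3, 133.63333333333333) [470.5 326.   45.5] [470.5 326.2  45. ]
bedfR (485.6333333333333, 126.96666666666667) [465.  333.3  45.5] [464.9 333.   46.3]
rear1 (505.6333333333333, 173.63333333333333) [500.5 342.7  74. ] [500.8 343.7  71.6]
rear2 (534.9666666666667, 148.83333333333331) [480.8 363.3  74. ] [486.3 395.8  10.4]
col_l (490.9666666666667, 156.83333333333331) [487.4 330.8  70. ] [487.9 332.6  65.6]
col_r (520.3, 134.96666666666667) [470.3 352.1  70. ] [473.6 380.2  10.4]
```

```bash
cat > rel.py <<'E'
from h import *
import sys
np.set_printoptions(precision=4,suppress=True)
def rel(tgt,yawx=None):
    st=get_state(); Rm=R.from_quat(st['orientation']).as_matrix()
    y=np.degrees(np.arctan2(Rm[1,0],Rm[0,0]))%360
    print('t',round(st['time'],2),'pos',st['position'],'yawx',round(y,2),'tilt',Rm[2],'F',st['ft_force'],'w',round(st['width']*85.4,1))
    print('offset m',Rm.T@(np.array(tgt)-st['position'])/1000)
    if yawx is not None: print('spin',-np.radians(yawx-y))
if __name__=='__main__': a=list(map(float,sys.argv[1:])); rel(a[:3],a[3] if len(a)>3 else None)
E
python3 rel.py 554 192.3 120 181.2
```

```text
t 1.68 pos [526.8581 189.0768 268.9899] yawx 179.96 tilt [ 0.0052 -0.0066 -1.    ] F [ 0.0286 -0.6783 -0.317 ] w 59.8
offset m [-0.0279  0.0042  0.1488]
spin -0.02160319956805756
```

```bash
python3 -m pendant '{"offset":[[-0.01,0.001,0.05],[-0.02,0.003,0.1],[-0.028,0.0042,0.149],[-0.028,0.0042,0.149]],"spin":[-0.02,-0.02,-0.0216,-0.0216],"jaw":[0.06,0.06,0.06,0.06]}'
python3 rel.py 554 192.3 25 181.2
python3 -c "
from h import *
save('wrist','w3')"
```

```text
time: 2.17
position: [551.7, 193.0, 117.2]
orientation: [-0.011, 1.0, -0.004, -0.006]
ft_force: [0.4, -0.5, -0.2]
width: 0.701
t 2.17 pos [551.7023 193.0231 117.2213] yawx 181.25 tilt [ 0.0117 -0.0081 -0.9999] F [ 0.3596 -0.5314 -0.17  ] w 59.9
offset m [-0.0034 -0.      0.0922]
spin 0.0008246590626219667
```

View pics/w3.png

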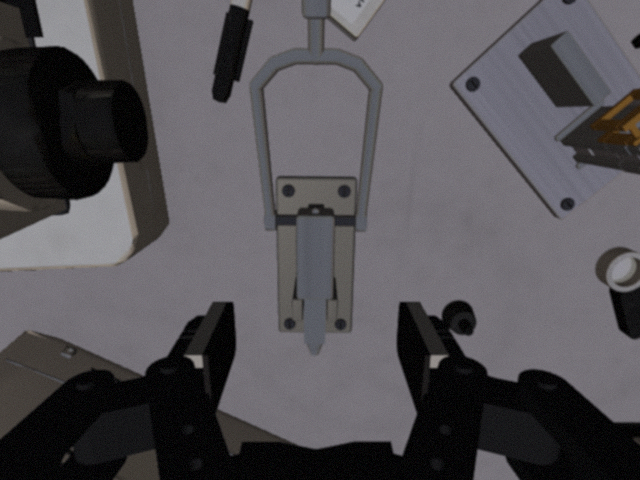

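```bash
python3 - <<'E'
from h import *
np.set_printoptions(precision=1,suppress=True)
s=load('w3')
c=s['color'][190:370,260:380,::-1]
cv2.imwrite('pics/w3a.png',cv2.resize(c,None,fx=5,fy=3.3,interpolation=cv2.INTER_CUBIC))
for u,v,z in [(316,212,55),(316,299,55),(317,352,44)]: print(plane(s,u,v,z),depth(s,u,v))
E
```

```text
[525.2 192.7  55. ] [526.7 192.7  48.4]
[573.1 193.7  55. ] [575.8 193.7  49.4]
[612.4 195.   44. ] [611.7 195.   45.2]
```

View pics/w3a.png

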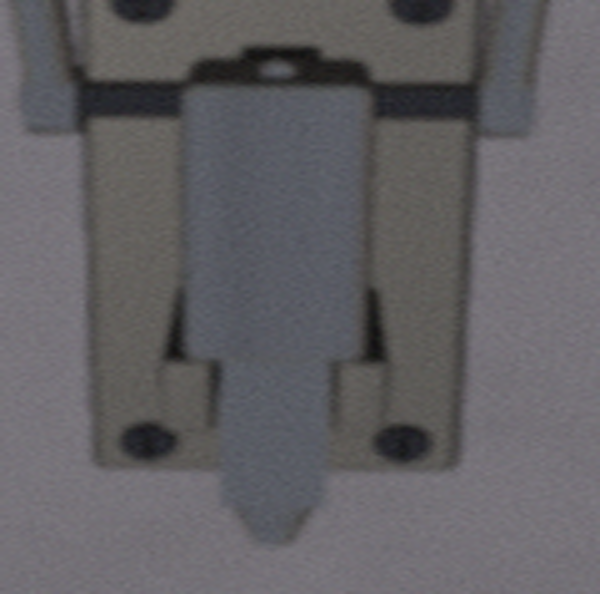

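```bash
python3 -m pendant '{"offset":[[-0.0034,0,0.045],[-0.0034,0,0.085],[-0.0034,0,0.092],[-0.0034,0,0.092]],"spin":[0,0,0,0],"jaw":[0.06,0.06,0.06,0.06]}'
python3 rel.py 554 193 25 181.2
```

```text
time: 2.72
position: [557.1, 193.6, 29.8]
orientation: [-0.011, 1.0, -0.003, -0.003]
ft_force: [0.9, -0.4, 0.4]
width: 0.697
t 2.73 pos [557.0916 193.6261  29.7912] yawx 181.27 tilt [ 0.0053 -0.0062 -1.    ] F [ 0.8604 -0.4275  0.4415] w 59.6
offset m [ 0.0031 -0.0005  0.0048]
spin 0.0012486481231561862
```

```bash
python3 -m pendant '{"offset":[[0.0031,-0.0005,0.005],[0.0031,-0.0005,0.005],[0.0031,-0.0005,0.005]],"spin":[0,0,0],"jaw":[0.05,0.05,0.05]}'
python3 rel.py 554 193 25 181.2
```

```text
time: 3.1
position: [554.4, 193.1, 25.6]
orientation: [-0.011, 1.0, -0.003, -0.002]
ft_force: [1.1, -0.3, -0.1]
width: 0.583
t 3.1 pos [554.3846 193.12    25.5905] yawx 181.27 tilt [ 0.0042 -0.0058 -1.    ] F [ 1.0682 -0.2941 -0.0824] w 49.8
offset m [ 0.0004 -0.0001  0.0006]
spin 0.0012137636168845125
```

Good; close.

```bash
python3 -m pendant '{"offset":[[0,0,0],[0,0,0],[0,0,0],[0,0,0],[0,0,0]],"spin":[0,0,0,0,0],"jaw":[0.0,0.0,0.0,0.0,0.0]}' 60
python3 rel.py 554 193 25 181.2
python3 -c "
from h import *
save('wrist','w4')"
```

```text
time: 3.72
position: [554.5, 192.8, 25.9]
orientation: [-0.011, 1.0, -0.003, -0.002]
ft_force: [-0.6, -2.4, 5.3]
width: 0.222
t 3.73 pos [554.4914 192.7846  25.9147] yawx 181.25 tilt [ 0.0042 -0.0061 -1.    ] F [-0.5546 -2.3884  5.2782] w 19.0
offset m [0.0005 0.0002 0.0009]
spin 0.0008511961036529889
```

View pics/w4.png

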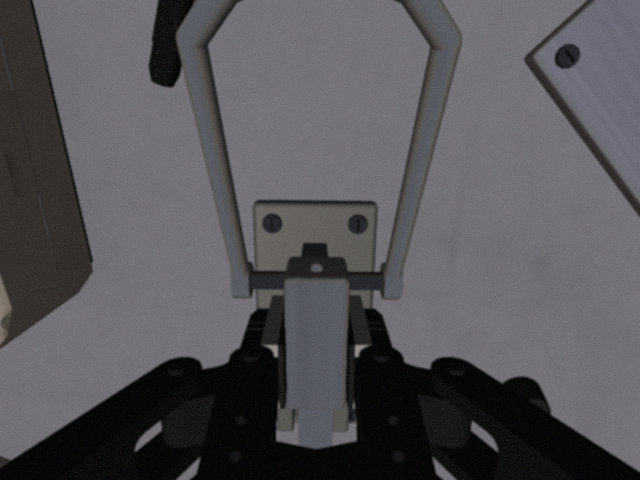

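```bash
python3 -m pendant '{"offset":[[0,0,-0.01],[0,0,-0.03],[0,0,-0.065],[0,0,-0.11],[0,0,-0.11]],"spin":[0,0,0,0,0],"jaw":[0,0,0,0,0]}'
python3 rel.py 490 352 200 224.4
python3 -c "
from h import *
save('wrist','w5');save('side','side5')"
```

```text
time: 4.4
position: [557.7, 194.6, 140.8]
orientation: [-0.011, 1.0, -0.002, 0.002]
ft_force: [-0.2, 0.3, -1.9]
width: 0.22
t 4.4 pos [557.678  194.552  140.7869] yawx 181.26 tilt [-0.0038 -0.0035 -1.    ] F [-0.1945  0.3396 -1.9219] w 18.8
offset m [ 0.064   0.1587 -0.06  ]
spin -0.7529419480000136
```

View pics/w5.png

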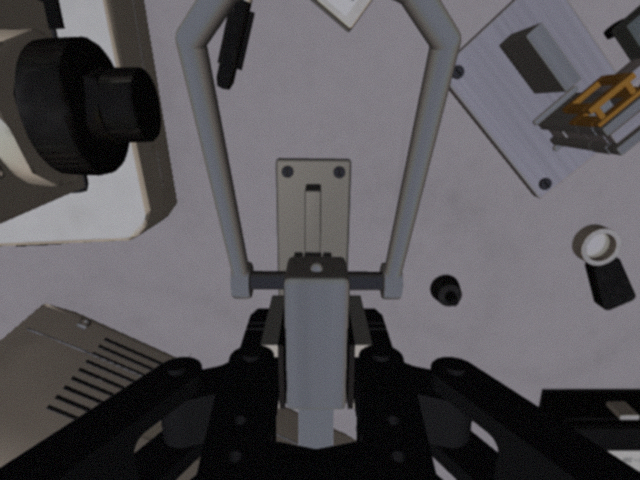

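View pics/side5.png

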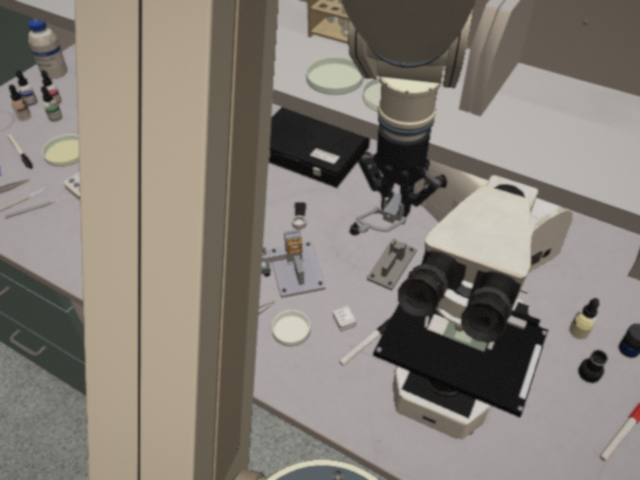

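```bash
python3 -m pendant '{"offset":[[0.0,0.02,-0.03],[0.015,0.055,-0.06],[0.035,0.1,-0.06],[0.055,0.14,-0.06],[0.064,0.159,-0.06]],"spin":[-0.1,-0.28,-0.46,-0.62,-0.753],"jaw":[0,0,0,0,0]}'
python3 -m pendant '{"offset":[[0,0,0],[0,0,0]],"spin":[0,0],"jaw":[0,0]}'
python3 rel.py 490 352 200 224.4
python3 -c "
from h import *
save('wrist','w6')"
```

```text
time: 5.12
position: [485.6, 352.9, 194.8]
orientation: [-0.381, 0.925, -0.002, -0.004]
ft_force: [0.3, -0.5, -1.2]
width: 0.224
time: 5.38
position: [485.0, 352.1, 193.7]
orientation: [-0.38, 0.925, -0.003, -0.005]
ft_force: [0.9, -0.0, -2.1]
width: 0.226
t 5.38 pos [485.0402 352.0858 193.6558] yawx 224.68 tilt [ 0.0109 -0.0012 -0.9999] F [ 0.9004 -0.0069 -2.067 ] w 19.3
offset m [-0.0034 -0.0036 -0.0064]
spin 0.004863377495356023
```

View pics/w6.png

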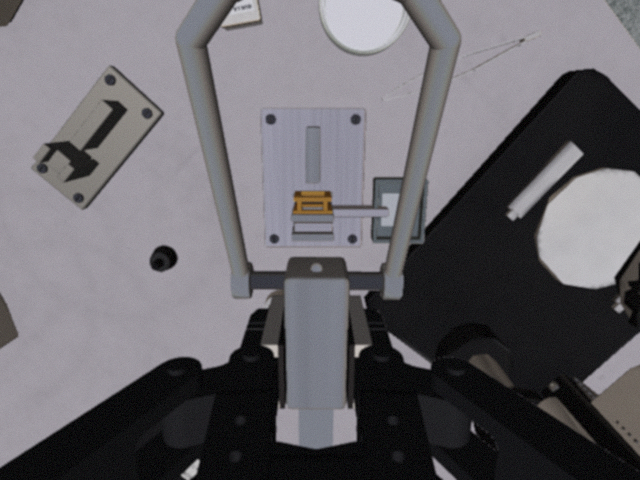

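```bash
python3 - <<'E'
from h import *
s=load('w6')
c=s['color'][100:255,240:380,::-1]
cv2.imwrite('pics/w6a.png',cv2.resize(c,None,fx=5,fy=3.8,interpolation=cv2.INTER_CUBIC))
E
```

```text
(no output)
```

View pics/w6a.png

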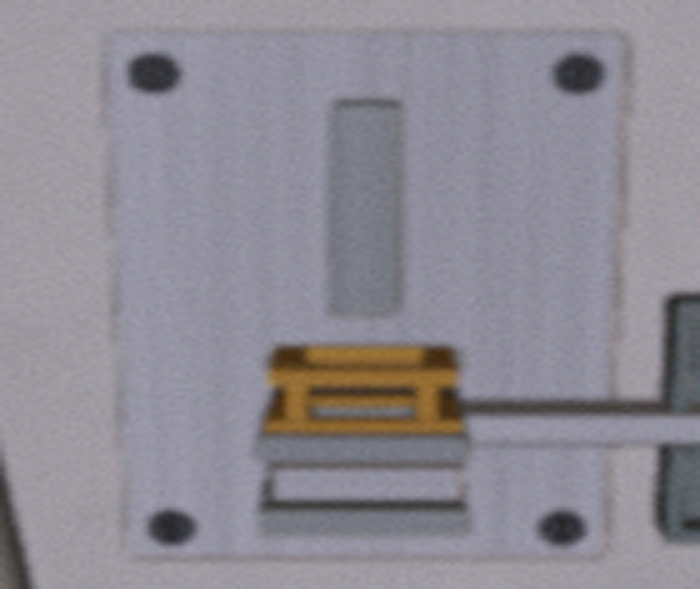

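```bash
python3 - <<'E'
from h import *
np.set_printoptions(precision=2,suppress=True)
s=load('w6')
g=lambda x,y:(240+(x+.5)/5-.5,100+(y+.5)/3.8-.5)
Q={}
for n,x,y,z in [('s1',153,73,10),('s2',578,73,10),('s3',171,527,10),('s4',562,527,10),('b1',331,100,45.5),('b2',403,100,45.5),('b3',328,313,45.5),('b4',403,313,45.5),('f1',258,435,74),('f2',469,435,74),('f3',258,465,74),('f4',469,465,74),('r1',260,533,74),('r2',468,533,74),('p1',268,428,71),('p2',462,428,71),('c1',270,365,70),('c2',460,365,70),('c3',271,385,70),('c4',459,385,70)]:
    Q[n]=plane(s,*g(x,y),z)
th=np.radians(44.4)
for d in [('s1','s3'),('s2','s4'),('b1','b3'),('b2','b4')]:
    v=Q[d[1]]-Q[d[0]]; print(d,np.degrees(np.arctan2(v[1],v[0])))
for d in [('s1','s2'),('s3','s4'),('f1','f2'),('r1','r2')]:
    v=Q[d[1]]-Q[d[0]]; print(d,np.degrees(np.arctan2(v[1],v[0]))-90)
Rm=R.from_quat(s['ori']).as_matrix(); print('tcp yaw',np.degrees(np.arctan2(-Rm[1,0],-Rm[0,0])))
for n,p in Q.items(): print(n,p,'a',p[0]*np.cos(th)+p[1]*np.sin(th),'lat',-p[0]*np.sin(th)+p[1]*np.cos(th))
# held pin in tool frame
Rc,t=pose(s)
for u,v in [(287,278),(348,278),(287,406),(350,406)]:
    tt,d=ray(s,u,v); 
    # plane tool z = -(18+11)
    o=Rm.T@(tt-s['pos']); dd=Rm.T@d; k=(-29-o[2])/dd[2]; print('pin tool',o+k*dd)
E
```

```text
('s1', 's3') 44.61813517716601
('s2', 's4') 44.603249445006995
('b1', 'b3') 43.601922994004354
('b2', 'b4') 44.80891514224144
('s1', 's2') 44.63895590386724
('s3', 's4') 44.65124669269102
('f1', 'f2') 44.648587144252815
('r1', 'r2') 44.65142338537797
tcp yaw 44.6786510046628
s1 [459.59 278.68  10.  ] a 523.3463136697236 lat -122.45034368566897
s2 [414.53 324.31  10.  ] a 523.0788329433412 lat -58.31538146373481
s3 [526.62 344.82  10.  ] a 617.5152558684991 lat -122.0918241173444
s4 [481.56 390.43  10.  ] a 617.2341244940164 lat -57.981376216095384
b1 [443.08 301.29  45.5 ] a 527.3718086031314 lat -94.74616642886647
b2 [436.25 308.21  45.5 ] a 527.331114998366 lat -85.01641496010677
b3 [470.61 327.51  45.5 ] a 565.3852639760875 lat -95.27569281091093
b4 [463.21 335.    45.5 ] a 565.3401979744028 lat -84.74514273730836
f1 [488.17 332.95  74.  ] a 581.737034116018 lat -103.67409713836318
f2 [468.96 352.39  74.  ] a 581.6184370512946 lat -76.33934234004914
f3 [491.99 336.59  74.  ] a 587.016791168304 lat -103.7425929945104
f4 [472.67 356.15  74.  ] a 586.8971125799958 lat -76.25334659700403
r1 [500.63 345.2   74.  ] a 599.2069103616915 lat -103.63679052234886
r2 [481.34 364.73  74.  ] a 599.0864542070298 lat -76.18673861565196
p1 [487.  333.4  71. ] a 581.2129320226999 lat -102.53156094901755
p2 [469.16 351.46  71.  ] a 581.1028763016263 lat -77.14516855017376
c1 [479.05 326.08  70.  ] a 570.4130439258563 lat -102.19980035652296
c2 [461.72 343.63  70.  ] a 570.306871285466 lat -77.53390452790018
c3 [481.47 328.57  70.  ] a 573.8872954457513 lat -102.10878583479214
c4 [464.25 346.    70.  ] a 573.7816128855667 lat -77.61193639058675
pin tool [ 27.96  -8.2  -29.  ]
pin tool [ 27.94   9.7  -29.  ]
pin tool [-17.1   -9.17 -29.  ]
pin tool [-17.12  11.36 -29.  ]
```

```bash
python3 - <<'E'
from h import *
np.set_printoptions(precision=2,suppress=True)
for fn,rows,zt in [('w2',(215,245),None),('w3',(230,290),None),('w4',(290,340),None),('w5',(290,340),None),('w6',(290,340),None)]:
    s=load(fn); print(fn,'cx',s['cx'],'cy',s['cy'])
    g=cv2.cvtColor(s['color'],cv2.COLOR_RGB2GRAY).astype(float)
    for r in (rows[0],rows[1]):
        p=g[r-3:r+4,270:370].mean(0); print(r,p.astype(int).tolist()[0 if fn>'w3' else 20:100 if fn>'w3' else 75])
E
```

```text
w2 cx 315.90804593980613 cy 238.09954926433116
215 [129, 130, 130, 128, 117, 104, 102, 109, 112, 112, 113, 111, 114, 112, 112, 112, 112, 109, 99, 97, 102, 103, 101, 101, 98, 99, 99, 100, 100, 103, 102, 102, 103, 102, 103, 105, 104, 104, 103, 100, 94, 94, 101, 107, 107, 108, 107, 108, 106, 108, 107, 107, 103, 94, 91]
245 [131, 132, 131, 131, 128, 116, 103, 101, 106, 109, 109, 108, 108, 109, 107, 107, 99, 74, 55, 69, 92, 101, 103, 102, 99, 98, 99, 98, 99, 102, 102, 100, 100, 102, 102, 106, 102, 103, 102, 97, 83, 58, 51, 73, 96, 104, 107, 105, 106, 105, 105, 104, 98, 91, 96]
w3 cx 315.90804593980613 cy 238.09954926433116
230 [98, 99, 99, 99, 96, 90, 82, 85, 88, 92, 92, 93, 90, 90, 89, 88, 86, 86, 87, 88, 88, 91, 88, 90, 90, 90, 92, 88, 93, 91, 88, 90, 92, 91, 92, 93, 93, 92, 92, 93, 91, 91, 85, 79, 75, 83, 91, 94, 93, 95, 91, 92, 93, 94, 94]
290 [94, 94, 88, 70, 41, 31, 52, 76, 90, 91, 91, 90, 90, 90, 89, 88, 87, 87, 87, 86, 86, 88, 89, 89, 90, 89, 88, 92, 90, 90, 90, 91, 90, 92, 93, 91, 91, 90, 90, 90, 88, 83, 68, 44, 25, 28, 54, 78, 89, 92, 91, 91, 91, 93, 90]
w4 cx 315.90804593980613
[... 1987 characters left out ...]
 125, 123, 124, 126, 124, 125, 124, 125, 125, 127, 126, 128, 126, 130, 127, 128, 127, 127, 126, 127, 125, 126, 126, 121, 122, 119, 114, 101, 94, 103, 108, 113, 109, 113, 111, 111, 114, 110, 111, 109, 109, 111, 110, 110, 110, 105, 91, 67, 51]
340 [65, 65, 64, 65, 65, 65, 64, 58, 41, 21, 11, 7, 8, 9, 19, 57, 99, 118, 126, 125, 124, 127, 127, 126, 124, 124, 124, 122, 120, 121, 120, 119, 120, 120, 118, 120, 119, 119, 119, 121, 122, 121, 123, 123, 123, 123, 124, 124, 123, 122, 123, 124, 124, 123, 125, 123, 126, 125, 125, 125, 125, 127, 126, 127, 126, 126, 126, 126, 125, 126, 124, 123, 123, 121, 120, 112, 89, 52, 21, 7, 10, 7, 11, 21, 44, 59, 64, 64, 64, 64, 65, 65, 64, 64, 65, 64, 64, 64, 66, 64]
```

```bash
python3 rel.py 415.1 280 100 224.63; python3 -m pendant '{"offset":[[0.03,0,0],[0.07,-0.001,0.02],[0.1,-0.003,0.06],[0.1,-0.003,0.094],[0.1,-0.003,0.094]],"spin":[0,0,0,0,0],"jaw":[0,0,0,0,0]}'
python3 rel.py 415.1 280 40 224.63
```

```text
t 5.42 pos [485.4525 351.916  193.9508] yawx 224.66 tilt [ 0.0103 -0.0013 -0.9999] F [-0.0633 -0.2729 -1.3763] w 19.2
offset m [ 0.0996 -0.0016  0.095 ]
spin 0.00047224890711512334
time: 6.05
position: [414.7, 276.8, 99.3]
orientation: [-0.379, 0.925, -0.003, -0.007]
ft_force: [-0.1, -0.1, -0.7]
width: 0.227
t 6.05 pos [414.7354 276.824   99.3054] yawx 224.51 tilt [ 0.015  -0.0004 -0.9999] F [-0.0527 -0.0892 -0.7047] w 19.4
offset m [-0.0034  0.002   0.0593]
spin -0.002128279622616674
```

```bash
python3 -m pendant '{"offset":[[-0.0034,0.002,0.03],[-0.0034,0.002,0.055],[-0.0034,0.002,0.06],[-0.0034,0.002,0.06],[-0.0034,0.002,0.06]],"spin":[-0.002,-0.002,-0.002,-0.002,-0.002],"jaw":[0,0,0,0,0]}'
python3 rel.py 415.1 280 40 224.63
python3 -c "
from h import *
save('wrist','w7');save('side','side7');save('top','top7')"
```

```text
time: 6.68
position: [416.1, 280.5, 40.5]
orientation: [-0.38, 0.925, -0.003, -0.006]
ft_force: [0.3, -0.1, -0.9]
width: 0.225
t 6.67 pos [416.0879 280.4734  40.5162] yawx 224.61 tilt [ 0.0129 -0.0008 -0.9999] F [ 0.2538 -0.1329 -0.8566] w 19.2
offset m [0.001  0.0004 0.0005]
spin -0.0003810138099068179
```

View pics/side7.png

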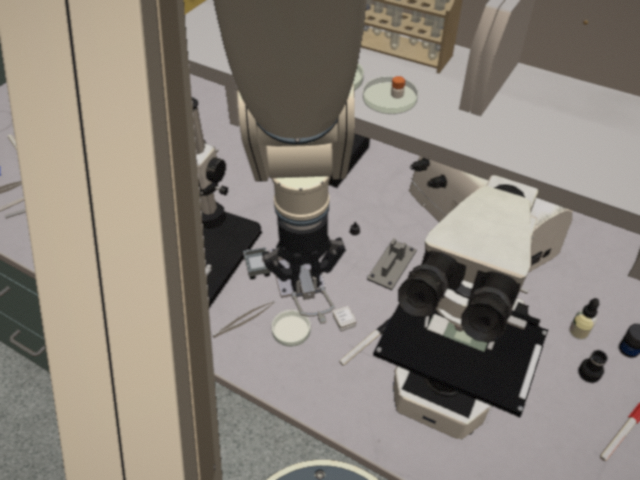

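View pics/top7.png

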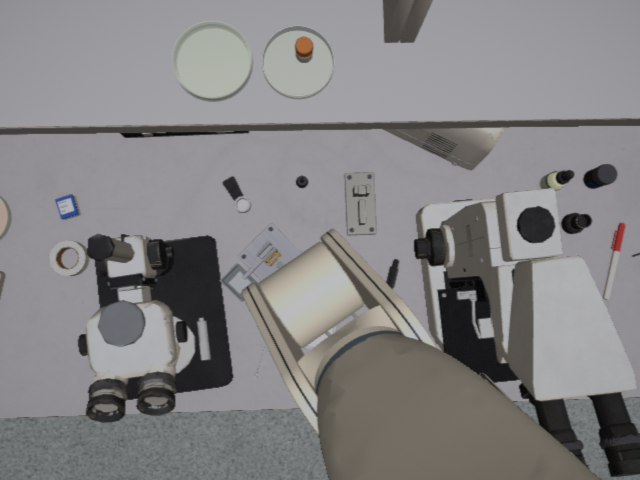

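```bash
cat > adv.py <<'E'
from h import *
import sys
np.set_printoptions(precision=4,suppress=True)
st=get_state(); Rm=R.from_quat(st['orientation']).as_matrix()
th=np.radians(44.63); d=np.array([np.cos(th),np.sin(th),0]); n=np.array([-d[1],d[0],0]); M=np.array([477.0,341.1,0])
p=st['position']-M
print('t',round(st['time'],2),'along',round(p@d,2),'lat',round(p@n,2),'z',round(st['position'][2],2),'yaw',round(np.degrees(np.arctan2(-Rm[1,0],-Rm[0,0])),2),'tilt',Rm[2,:2],'F a/lat/z',np.array([st['ft_force']@d,st['ft_force']@n,st['ft_force'][2]]),'T',st['torque'],'w',round(st['width']*85.4,2))
for a in sys.argv[1:]:
    a=list(map(float,a.split(','))); t=M+a[0]*d+a[1]*n; t[2]=a[2]; print(a,'->',Rm.T@(t-st['position'])/1000)
E
python3 adv.py -75,0,40.3 -63,0,40.3
```

```text
t 6.83 along -86.36 lat -0.18 z 40.11 yaw 44.62 tilt [ 0.0135 -0.0007] F a/lat/z [ 0.4366 -0.9264 -1.5252] T [ 0.0657 -0.0148 -0.0321] w 19.21
[-75.0, 0.0, 40.3] -> [-0.0114  0.0002 -0.0003]
[-63.0, 0.0, 40.3] -> [-0.0234  0.0002 -0.0005]
```

```bash
python3 -m pendant '{"offset":[[-0.007,0.0002,-0.0003],[-0.014,0.0002,-0.0004],[-0.022,0.0002,-0.0005],[-0.022,0.0002,-0.0005]],"spin":[0,0,0,0],"jaw":[0,0,0,0]}'
python3 adv.py -58,0,40.3 -50,0,40.3 -40,0,40.3
```

```text
time: 7.32
position: [431.9, 296.6, 40.3]
orientation: [-0.38, 0.925, -0.003, -0.006]
ft_force: [-0.7, 0.2, -1.5]
width: 0.219
t 7.33 along -63.38 lat -0.0 z 40.32 yaw 44.63 tilt [ 0.0127 -0.0009] F a/lat/z [-0.3438  0.592  -1.4613] T [0.0345 0.0054 0.0028] w 18.72
[-58.0, 0.0, 40.3] -> [-0.0054  0.     -0.    ]
[-50.0, 0.0, 40.3] -> [-0.0134  0.     -0.0001]
[-40.0, 0.0, 40.3] -> [-0.0234  0.     -0.0003]
```

```bash
python3 -m pendant '{"offset":[[-0.003,0,0],[-0.006,0,0],[-0.009,0,0]],"spin":[0,0,0],"jaw":[0,0,0]}'
python3 adv.py -46,0,40.3
```

```text
time: 7.7
position: [438.4, 303.0, 40.2]
orientation: [-0.38, 0.925, -0.003, -0.006]
ft_force: [0.2, 0.4, -2.1]
width: 0.223
t 7.7 along -54.26 lat 0.0 z 40.18 yaw 44.63 tilt [ 0.0128 -0.0008] F a/lat/z [ 0.4319  0.1036 -2.0569] T [0.0531 0.0193 0.031 ] w 19.07
[-46.0, 0.0, 40.3] -> [-0.0083 -0.     -0.0002]
```

```bash
python3 -m pendant '{"offset":[[-0.003,0,0],[-0.006,0,-0.0001],[-0.009,0,-0.0001]],"spin":[0,0,0],"jaw":[0,0,0]}'
python3 adv.py -40,0,40.3
```

```text
time: 8.07
position: [444.9, 309.4, 40.2]
orientation: [-0.38, 0.925, -0.003, -0.006]
ft_force: [-0.6, 0.3, -2.1]
width: 0.224
t 8.07 along -45.06 lat -0.01 z 40.17 yaw 44.63 tilt [ 0.0128 -0.0008] F a/lat/z [-0.2187  0.6046 -2.0946] T [ 0.0041 -0.075  -0.0419] w 19.09
[-40.0, 0.0, 40.3] -> [-0.0051  0.     -0.0002]
```

```bash
python3 -m pendant '{"offset":[[-0.003,0,0],[-0.006,0,-0.0001],[-0.009,0,-0.0001]],"spin":[0,0,0],"jaw":[0,0,0]}' 80
python3 adv.py -30,0,40.3
```

```text
time: 8.45
position: [451.4, 315.9, 40.1]
orientation: [-0.38, 0.925, -0.003, -0.006]
ft_force: [-0.2, 0.2, -2.0]
width: 0.217
t 8.45 along -35.89 lat 0.02 z 40.13 yaw 44.63 tilt [ 0.0129 -0.0008] F a/lat/z [-0.0069  0.2457 -2.0454] T [ 0.0185 -0.0298 -0.0241] w 18.57
[-30.0, 0.0, 40.3] -> [-0.0059 -0.     -0.0002]
```

```bash
python3 -m pendant '{"offset":[[-0.002,0,0],[-0.004,0,-0.0001],[-0.006,0,-0.0002]],"spin":[0,0,0],"jaw":[0,0,0]}'
python3 adv.py -26,0,40.3
python3 -c "
from h import *
save('wrist','w8');save('side','side8');save('top','top8')
s=load('top8');cv2.imwrite('pics/top8c.png',cv2.resize(s['color'][210:320,215:345,::-1],None,fx=6,fy=5,interpolation=2))
s=load('w8');cv2.imwrite('pics/w8c.png',s['color'][:,:,::-1])"
```

```text
time: 8.82
position: [455.8, 320.2, 40.3]
orientation: [-0.38, 0.925, -0.003, -0.006]
ft_force: [-0.5, -0.3, -2.3]
width: 0.215
t 8.82 along -29.78 lat 0.02 z 40.26 yaw 44.63 tilt [ 0.0129 -0.0008] F a/lat/z [-0.6009  0.1186 -2.2518] T [-0.0588 -0.0323 -0.0178] w 18.39
[-26.0, 0.0, 40.3] -> [-0.0038 -0.     -0.0001]
```

View pics/top8c.png

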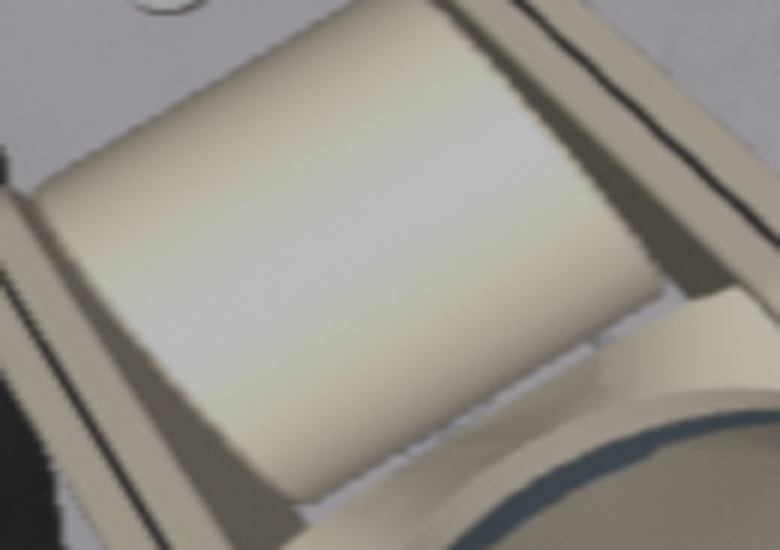

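View pics/w8.png

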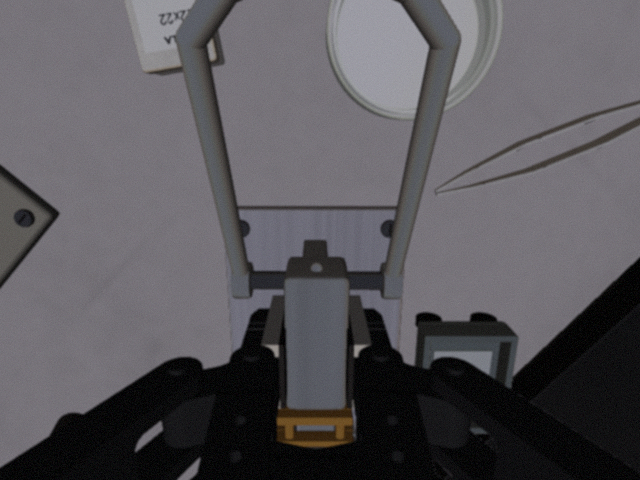

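```bash
python3 -m pendant '{"offset":[[-0.001,0,0],[-0.002,0,0],[-0.002,0,0]],"spin":[0,0,0],"jaw":[0,0,0]}'
python3 adv.py -26,0,40.3
```

```text
time: 9.35
position: [456.7, 321.1, 40.1]
orientation: [-0.38, 0.925, -0.003, -0.006]
ft_force: [-1.5, -2.2, -1.1]
width: 0.22
t 9.35 along -28.47 lat 0.05 z 40.07 yaw 44.63 tilt [ 0.0142 -0.0006] F a/lat/z [-2.6292 -0.5252 -1.116 ] T [-0.2596  0.1783 -0.0244] w 18.8
[-26.0, 0.0, 40.3] -> [-0.0025 -0.     -0.0003]
```

```bash
python3 -m pendant '{"offset":[[-0.0005,0,0],[-0.001,0,0],[-0.0015,0,0]],"spin":[0,0,0],"jaw":[0,0,0]}'
python3 adv.py -26,0,40.3
```

```text
time: 9.72
position: [456.7, 321.3, 39.8]
orientation: [-0.38, 0.925, -0.003, -0.008]
ft_force: [-4.9, -5.2, 0.8]
width: 0.218
t 9.72 along -28.37 lat 0.18 z 39.8 yaw 44.64 tilt [ 0.017  -0.0003] F a/lat/z [-7.144  -0.2509  0.8201] T [-0.7355  0.5785 -0.0059] w 18.63
[-26.0, 0.0, 40.3] -> [-0.0024 -0.0002 -0.0005]
```

```bash
python3 -m pendant '{"offset":[[-0.0015,0,0],[-0.0022,0,-0.0002],[-0.0025,0,-0.0003]],"spin":[0,0,0],"jaw":[0,0,0]}'
python3 adv.py
```

```text
time: 10.1
position: [456.5, 321.3, 39.5]
orientation: [-0.38, 0.925, -0.004, -0.01]
ft_force: [-6.4, -8.2, 3.1]
width: 0.22
t 10.1 along -28.44 lat 0.3 z 39.54 yaw 44.65 tilt [0.0222 0.0002] F a/lat/z [-10.2802  -1.3128   3.1128] T [-1.0981  0.7079 -0.0624] w 18.77
```

```bash
python3 -m pendant '{"offset":[[-0.0026,0,-0.0004],[-0.0026,0,-0.0004]],"spin":[0,0],"jaw":[0,0]}'
python3 adv.py
python3 -c "
from h import *
save('wrist','w9')"
```

```text
time: 10.35
position: [456.5, 321.3, 39.6]
orientation: [-0.38, 0.925, -0.005, -0.013]
ft_force: [-6.6, -9.2, 5.0]
width: 0.225
t 10.35 along -28.53 lat 0.31 z 39.62 yaw 44.65 tilt [0.0275 0.0006] F a/lat/z [-11.1773  -1.9224   5.0278] T [-1.1774  0.744   0.0172] w 19.2
```

View pics/w9.png

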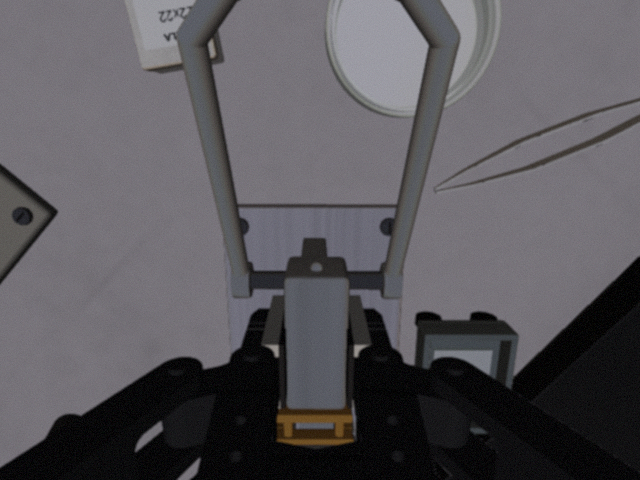

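```bash
python3 -m pendant '{"offset":[[0,0,0],[0,0,0]],"spin":[0,0],"jaw":[0.0,0.0]}' 20
python3 adv.py
python3 -m pendant '{"offset":[[0,0,0],[0,0,0],[0,0,0]],"spin":[0,0,0],"jaw":[0.04,0.04,0.04]}' 20
python3 adv.py -28,0,130
```

```text
time: 10.65
position: [456.4, 321.1, 39.8]
orientation: [-0.38, 0.925, -0.005, -0.013]
ft_force: [-3.6, -3.6, 3.4]
width: 0.219
t 10.65 along -28.73 lat 0.27 z 39.78 yaw 44.65 tilt [0.0278 0.0006] F a/lat/z [-5.0933 -0.0274  3.3607] T [-0.463   0.2291 -0.0537] w 18.73
time: 11.02
position: [456.8, 321.5, 39.9]
orientation: [-0.38, 0.925, -0.005, -0.012]
ft_force: [-0.0, -0.3, -0.9]
width: 0.471
t 11.03 along -28.09 lat 0.26 z 39.91 yaw 44.65 tilt [0.0267 0.0005] F a/lat/z [-0.2365 -0.1721 -0.9313] T [0.0625 0.014  0.001 ] w 40.23
[-28.0, 0.0, 130.0] -> [ 0.0023 -0.0002 -0.0901]
```

```bash
python3 -m pendant '{"offset":[[0.001,0,-0.04],[0.002,0,-0.09],[0.02,0,-0.14],[0.06,0,-0.145],[0.08,0,-0.145]],"spin":[0,0,0,0,0],"jaw":[0.04,0.04,0.04,0.04,0.04]}' 20
python3 -m pendant '{"offset":[[0,0,0]],"spin":[0],"jaw":[0.04]}'
python3 adv.py -146,0,103
python3 -c "
from h import *
save('wrist','w10')"
```

```text
time: 11.65
position: [401.9, 267.3, 188.1]
orientation: [-0.38, 0.925, -0.005, -0.012]
ft_force: [0.4, 0.0, -0.6]
width: 0.464
time: 11.78
position: [401.3, 266.7, 188.4]
orientation: [-0.38, 0.925, -0.005, -0.012]
ft_force: [-0.3, -0.0, 0.1]
width: 0.467
t 11.78 along -106.09 lat 0.25 z 188.38 yaw 44.63 tilt [0.0248 0.0001] F a/lat/z [-0.2507  0.1856  0.1404] T [ 0.0299 -0.0094  0.0158] w 39.91
[-146.0, 0.0, 103.0] -> [ 0.0378 -0.0003  0.0863]
```

View pics/w10.png

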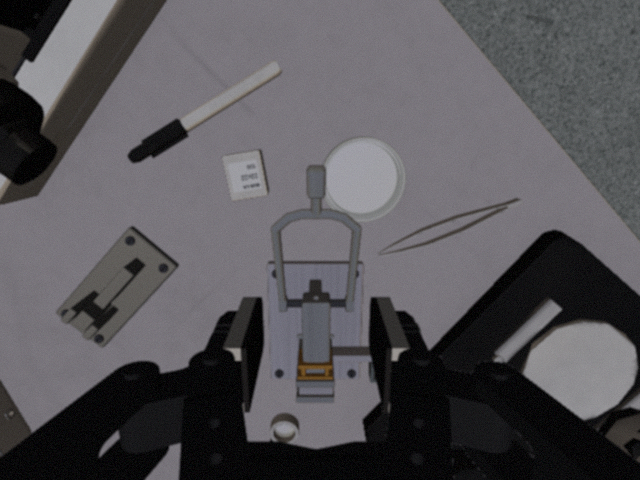

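```bash
python3 - <<'E'
from h import *
np.set_printoptions(precision=2,suppress=True)
s=load('w10')
cv2.imwrite('pics/w10c.png',cv2.resize(s['color'][155:410,260:375,::-1],None,fx=5,fy=2.3,interpolation=2))
th=np.radians(44.63); d=np.array([np.cos(th),np.sin(th)]); n=np.array([-d[1],d[0]]); M=np.array([477.0,341.1])
P=cloud(s)
Q=P[166:200,306:327].reshape(-1,3);Q=Q[Q[:,2]>80]; c=np.c_[(Q[:,:2]-M)@d,(Q[:,:2]-M)@n,Q[:,2]]; print(len(c),c.mean(0),c.min(0),c.max(0))
for nm,u,v,z in [('tabtop',316,166,120),('tabbot',316,200,110),('tabL',307,182,117),('tabR',326,182,117),('headback',317,293,67),('headfront',317,362,68),('axl',276,309,58),('axr',357,309,58)]:
    p=plane(s,u,v,z); q=p[:2]-M; print(nm,q@d,q@n,z)
E
```

```text
624 [-146.65    0.31  115.93] [-154.96   -4.66  107.21] [-136.05    5.35  121.24]
tabtop -155.34015372168653 0.6454863429452943 120
tabbot -136.02237551670908 0.6391928740239557 110
tabL -146.80635752238783 -4.021579480786234 117
tabR -146.79787150790685 5.823085636602911 117
headback -62.90544941053431 1.3085054232653044 67
headfront -9.471865840721986 1.3022472547859185 68
axl -46.55846984656928 -28.21735962264379 58
axr -46.497386307230144 30.17035404484965 58
```

View pics/w10c.png

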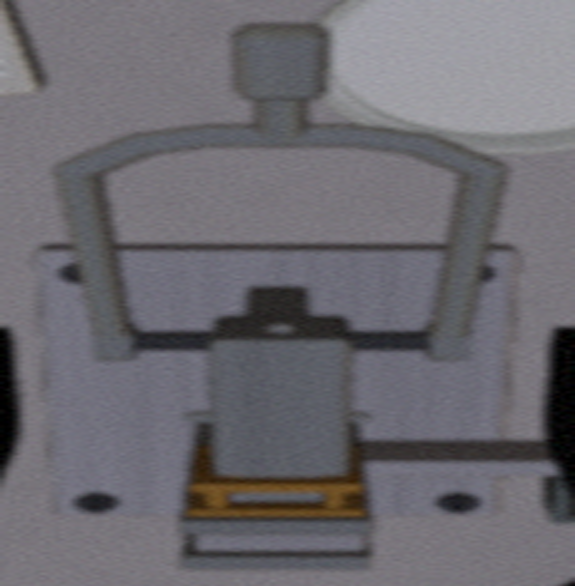

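```bash
python3 adv.py -147,0.3,140 -147,0.3,103.5
python3 -m pendant '{"offset":[[0.02,0,0.02],[0.0385,0,0.048],[0.0385,0,0.07],[0.0388,0,0.086],[0.0388,0,0.086]],"spin":[0,0,0,0,0],"jaw":[0.03,0.03,0.03,0.03,0.03]}' 20
python3 adv.py -147,0.3,103.5
```

```text
t 11.82 along -104.97 lat 0.12 z 188.56 yaw 44.63 tilt [ 0.0237 -0.0001] F a/lat/z [ 0.644   1.1523 -0.1484] T [ 0.0114 -0.0052  0.0076] w 39.87
[-147.0, 0.3, 140.0] -> [0.0409 0.0002 0.0495]
[-147.0, 0.3, 103.5] -> [0.04   0.0002 0.086 ]
time: 12.45
position: [373.4, 239.1, 102.4]
orientation: [-0.38, 0.925, -0.005, -0.012]
ft_force: [-0.3, -0.5, 0.4]
width: 0.352
t 12.45 along -145.44 lat 0.19 z 102.41 yaw 44.64 tilt [0.0256 0.0004] F a/lat/z [-0.5305 -0.109   0.367 ] T [ 0.0076 -0.0244  0.0185] w 30.03
[-147.0, 0.3, 103.5] -> [ 0.0016  0.0001 -0.001 ]
```

```bash
python3 -m pendant '{"offset":[[0.0016,0,-0.001],[0.0016,0,-0.001],[0.0016,0,-0.001],[0.0016,0,-0.001],[0.0016,0,-0.001]],"spin":[0,0,0,0,0],"jaw":[0.03,0.0,0.0,0.0,0.0]}' 25
python3 adv.py -147,0.3,103.5
python3 -c "
from h import *
save('wrist','w11')"
```

```text
time: 13.08
position: [372.5, 238.1, 103.7]
orientation: [-0.38, 0.925, -0.005, -0.011]
ft_force: [0.6, 0.1, -0.1]
width: 0.108
t 13.07 along -146.69 lat 0.14 z 103.69 yaw 44.64 tilt [0.0247 0.0002] F a/lat/z [ 0.4667 -0.3674 -0.0773] T [ 0.0568 -0.1284  0.0473] w 9.21
[-147.0, 0.3, 103.5] -> [0.0003 0.0002 0.0002]
```

View pics/w11.png

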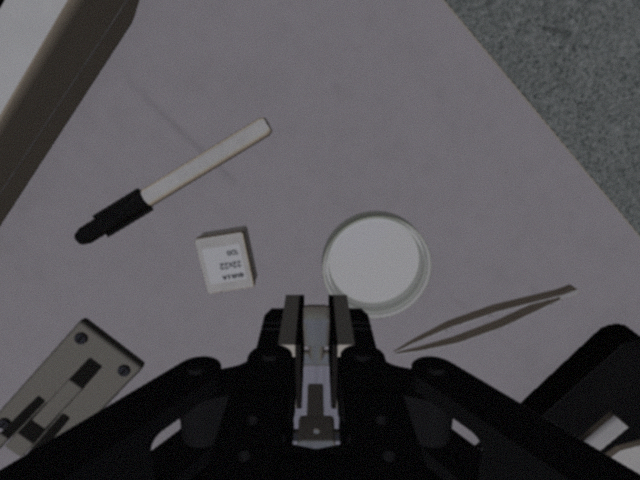

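```bash
cat > arc.py <<'E'
from h import *
import sys
np.set_printoptions(precision=4,suppress=True)
step=float(sys.argv[1]) if len(sys.argv)>1 else 0.08
st=get_state(); Rm=R.from_quat(st['orientation']).as_matrix()
th=np.radians(44.63); d=np.array([np.cos(th),np.sin(th),0]); n=np.array([-d[1],d[0],0]); M=np.array([477.0,341.1,0])
p=st['position']-M; a=p@d; z=p[2]; C=np.array([-51.3,58.]); off=np.array([0.3,11.5])
v=np.array([a,z])+off-C; e=np.arctan2(v[1],-v[0]); ring=e-(np.pi-2.6)
F=st['ft_force']; 
print('t',round(st['time'],2),'along',round(a,2),'lat',round(p@n,2),'z',round(z,2),'ring',round(ring,3),'r',round(np.hypot(*v),2),'F a/lat/z',np.array([F@d,F@n,F[2]]),'tilt',Rm[2,:2],'w',round(st['width']*85.4,2))
ur=v/np.hypot(*v); print('F radial',F@d*ur[0]+F[2]*ur[1])
for k in range(1,6):
    ee=min(e+k*step,np.pi); t=C+111*np.array([-np.cos(ee),np.sin(ee)])-off
    w=M+t[0]*d+0.2*n; w[2]=t[1]; print(round(ee-(np.pi-2.6),3),(Rm.T@(w-st['position'])/1000).round(4).tolist())
E
python3 arc.py 0.08
```

```text
t 13.12 along -146.76 lat 0.13 z 103.62 ring -0.001 r 110.99 F a/lat/z [ 0.857  -0.4213 -0.2994] tilt [0.0249 0.0002] w 9.02
F radial -0.8888603176051261
0.079 [-0.0047, 0.0001, -0.0075]
0.159 [-0.0099, 0.0001, -0.0147]
0.239 [-0.0158, 0.0001, -0.0214]
0.319 [-0.0221, 0.0001, -0.0276]
0.399 [-0.0289, 0.0001, -0.0333]
```

```bash
python3 -m pendant '{"offset":[[-0.0047,0.0001,-0.0075],[-0.0099,0.0001,-0.0147],[-0.0158,0.0001,-0.0214],[-0.0221,0.0001,-0.0276],[-0.0221,0.0001,-0.0276]],"spin":[0,0,0,0,0],"jaw":[0,0,0,0,0]}' 25
python3 arc.py 0.1
```

```text
time: 13.75
position: [389.2, 254.7, 131.3]
orientation: [-0.38, 0.925, -0.005, -0.011]
ft_force: [-4.3, -2.8, 0.7]
width: 0.104
t 13.75 along -123.16 lat 0.17 z 131.27 ring 0.328 r 110.93 F a/lat/z [-5.0138  1.0175  0.6617] tilt [ 0.0238 -0.    ] w 8.9
F radial 3.739867986090486
0.428 [-0.0086, 0.0, -0.007]
0.528 [-0.0179, 0.0, -0.013]
0.628 [-0.0278, 0.0, -0.0181]
0.728 [-0.0381, 0.0, -0.0222]
0.828 [-0.0488, 0.0, -0.0252]
```

```bash
python3 -m pendant '{"offset":[[-0.0086,0,-0.007],[-0.0179,0,-0.013],[-0.0278,0,-0.0181],[-0.0381,0,-0.0222],[-0.0381,0,-0.0222]],"spin":[0,0,0,0,0],"jaw":[0,0,0,0,0]}'
python3 arc.py 0.1
python3 -c "
from h import *
save('wrist','w12')"
```

```text
time: 14.38
position: [417.8, 282.7, 152.9]
orientation: [-0.38, 0.925, -0.004, -0.01]
ft_force: [-2.1, -2.0, 0.7]
width: 0.106
t 14.38 along -83.16 lat 0.08 z 152.94 ring 0.741 r 111.02 F a/lat/z [-2.9288  0.0703  0.698 ] tilt [ 0.022  -0.0003] w 9.09
F radial 1.5017227979984806
0.841 [-0.0107, 0.0001, -0.0028]
0.941 [-0.0217, 0.0001, -0.0046]
1.041 [-0.0328, 0.0001, -0.0053]
1.141 [-0.0438, 0.0001, -0.0048]
1.241 [-0.0548, 0.0001, -0.0033]
```

View pics/w12.png

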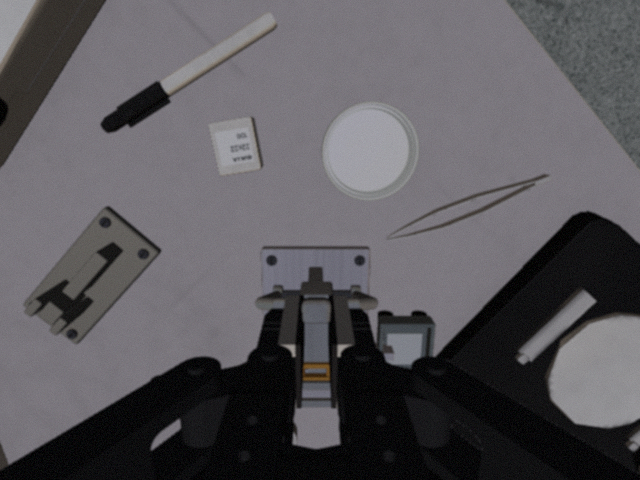

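Ring follows, pin still against collar (gold edge still at the head, row ~362). Continue.

```bash
python3 -m pendant '{"offset":[[-0.0107,0.0001,-0.0028],[-0.0217,0.0001,-0.0046],[-0.0328,0.0001,-0.0053],[-0.0438,0.0001,-0.0048],[-0.0438,0.0001,-0.0048]],"spin":[0,0,0,0,0],"jaw":[0,0,0,0,0]}'
python3 arc.py 0.1
```

```text
time: 15.05
position: [449.1, 313.9, 156.3]
orientation: [-0.38, 0.925, -0.004, -0.01]
ft_force: [-2.1, -1.6, 1.3]
width: 0.103
t 15.05 along -38.93 lat 0.25 z 156.31 ring 1.144 r 110.54 F a/lat/z [-2.6277  0.2973  1.2985] tilt [ 0.0221 -0.0003] w 8.79
F radial 0.9888443682997927
1.244 [-0.011, -0.0001, 0.0011]
1.344 [-0.0218, -0.0001, 0.0038]
1.444 [-0.0322, -0.0001, 0.0075]
1.544 [-0.0423, -0.0001, 0.0123]
1.644 [-0.0518, -0.0001, 0.018]
```

```bash
python3 -m pendant '{"offset":[[-0.011,0,0.0011],[-0.0218,0,0.0038],[-0.0322,0,0.0075],[-0.0423,0,0.0123],[-0.0423,0,0.0123]],"spin":[0,0,0,0,0],"jaw":[0,0,0,0,0]}'
python3 arc.py 0.1
```

```text
time: 15.68
position: [481.1, 345.2, 143.6]
orientation: [-0.38, 0.925, -0.004, -0.008]
ft_force: [0.5, 0.8, 6.9]
width: 0.091
t 15.68 along 5.78 lat 0.08 z 143.62 ring 1.563 r 112.81 F a/lat/z [0.9149 0.2044 6.8735] tilt [ 0.018  -0.0009] w 7.76
F radial 6.383219053061917
1.663 [-0.0085, 0.0001, 0.0075]
1.763 [-0.0172, 0.0001, 0.0144]
1.863 [-0.0252, 0.0001, 0.0221]
1.963 [-0.0324, 0.0001, 0.0305]
2.063 [-0.0387, 0.0001, 0.0396]
```

```bash
python3 -c "
from h import *
save('wrist','w13');save('side','side13')"
```

```text
(no output)
```

View pics/w13.png

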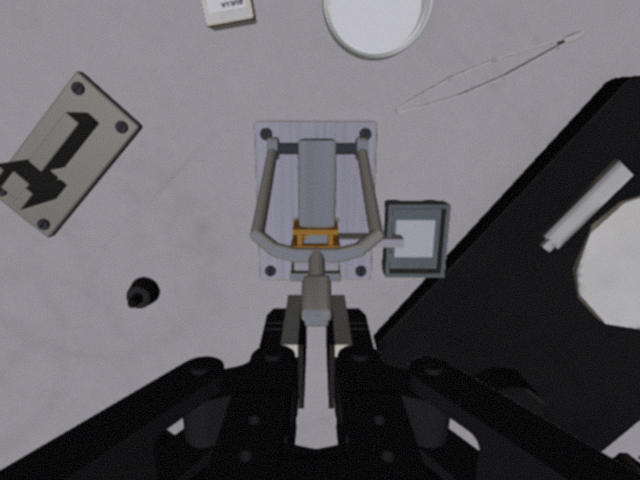

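View pics/side13.png

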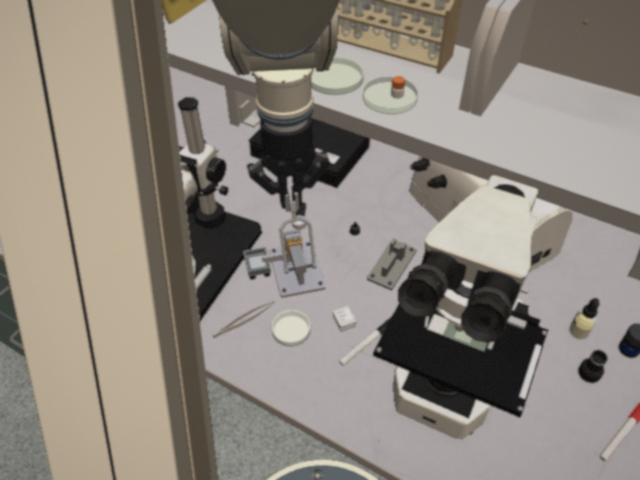

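```bash
python3 - <<'E'
from h import *
np.set_printoptions(precision=2,suppress=True)
s=load('w13'); P=cloud(s)
cv2.imwrite('pics/w13c.png',cv2.resize(s['color'][230:350,250:385,::-1],None,fx=5.5,fy=5,interpolation=2))
th=np.radians(44.63); d=np.array([np.cos(th),np.sin(th)]); n=np.array([-d[1],d[0]]); M=np.array([477.0,341.1])
for v in range(245,330,5):
    p=P[v,316]; q=p[:2]-M; print(v,q@d,q@n,p[2])
for u,v in [(260,238),(372,238),(275,150),(360,150)]:
    p=P[v,u]; q=p[:2]-M; print(u,v,q@d,q@n,p[2])
E
```

```text
245 0.776798169546162 0.3746624317169388 68.66324823362149
250 -19.312272759848096 0.3829198495447298 139.380708841587
255 -18.439298643122186 0.38375149917222634 142.61354491047874
260 -16.33037164505359 0.3841939731542649 142.12512952716696
265 -16.06727803276685 0.3851367347106844 146.7655528649432
270 -14.617833895244168 0.3857330803606316 147.97783330774908
275 -14.188545785348365 0.38655210603259293 151.73964635982097
280 -13.541777250066987 0.38728337407771396 154.74454938511929
285 -12.659308480126748 0.387937071049832 157.02203168530426
290 -11.8517130648357 0.3885824365624617 159.35593349735692
295 -10.896517920143795 0.3891809643957942 161.24352125364234
300 -10.21496321833148 0.38980529730871066 163.63528037868053
305 -9.469528844558239 0.3903986490923986 165.77714780486838
310 -8.432005346884473 0.39093512096550026 167.2254670837744
315 -6.634313280311682 0.3913698084389796 167.1137780067683
320 -4.71205755387281 0.39179682091255313 166.79415303366227
325 -2.524434479391041 0.39220551483709354 166.02112262848874
260 238 -21.806958062929127 -21.357867262562827 132.0116016177996
372 238 -21.639394771366717 22.20372510924637 131.39446240611045
275 150 -49.97296193301006 -21.349390067770976 62.48187652129468
360 150 -49.95014045632949 23.70150033804292 62.0554220316325
```

View pics/w13c.png

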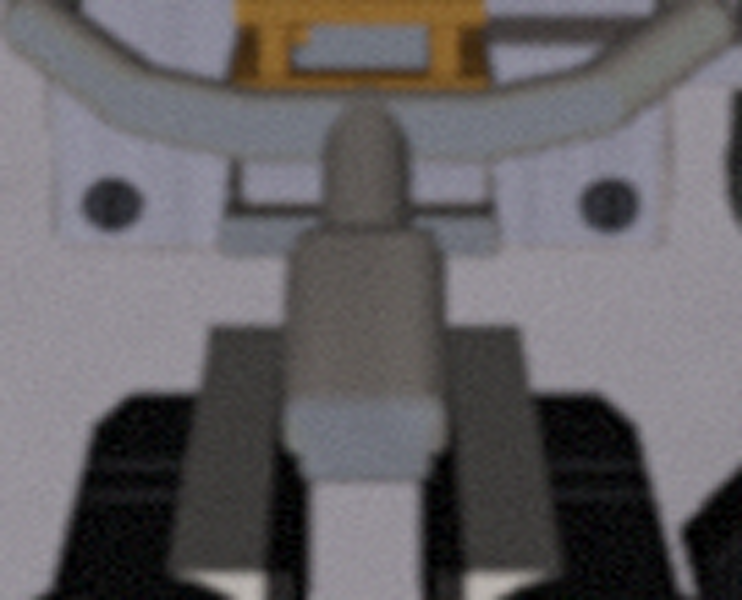

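```bash
python3 -m pendant '{"offset":[[0,0,0],[0,0,0]],"spin":[0,0],"jaw":[0,0]}' 50
python3 -m pendant '{"offset":[[0,0,0],[0,0,0]],"spin":[0,0],"jaw":[0,0]}' 90
python3 arc.py 0.1
python3 - <<'E'
from h import *
np.set_printoptions(precision=2,suppress=True)
save('wrist','w14')
s=load('w14'); P=cloud(s)
cv2.imwrite('pics/w14c.png',cv2.resize(s['color'][230:350,250:385,::-1],None,fx=5.5,fy=5,interpolation=2))
th=np.radians(44.63); d=np.array([np.cos(th),np.sin(th)]); n=np.array([-d[1],d[0]]); M=np.array([477.0,341.1])
for v in range(250,330,8):
    p=P[v,316]; q=p[:2]-M; print(v,q@d,q@n,p[2])
E
```

```text
time: 16.02
position: [481.0, 345.2, 143.9]
orientation: [-0.38, 0.925, -0.004, -0.008]
ft_force: [0.0, -0.1, 3.7]
width: 0.056
time: 16.27
position: [481.1, 345.2, 143.9]
orientation: [-0.38, 0.925, -0.004, -0.008]
ft_force: [0.3, -0.5, 4.0]
width: 0.019
t 16.27 along 5.79 lat 0.05 z 143.89 ring 1.562 r 113.04 F a/lat/z [-0.1351 -0.5608  3.9957] tilt [ 0.0174 -0.001 ] w 1.62
F radial 3.373808180721524
1.662 [-0.0084, 0.0002, 0.0077]
1.762 [-0.0171, 0.0002, 0.0146]
1.862 [-0.0251, 0.0002, 0.0223]
1.962 [-0.0323, 0.0002, 0.0307]
2.062 [-0.0386, 0.0002, 0.0398]
250 -19.366591339012487 0.3515210491750685 139.83781037171693
258 -17.409269686627855 0.35294423294551347 143.27373833717994
266 -16.02420137884386 0.3545968744523786 147.95788177750657
274 -14.064793884393533 0.35583275974656603 150.73856468813486
282 -12.974220578851133 0.3574166769787042 155.41316457360227
290 -11.84788783515832 0.35887049788576586 159.60580592906763
298 -10.672048327368778 0.3602072766760443 163.35129407730994
306 -8.762375649464062 0.3611889403456698 165.28371237917443
314 -7.233171616321179 0.36227010014571176 167.86085240362303
322 -4.1256541395152375 0.3627997298229057 167.279145791385
```

View pics/w14c.png

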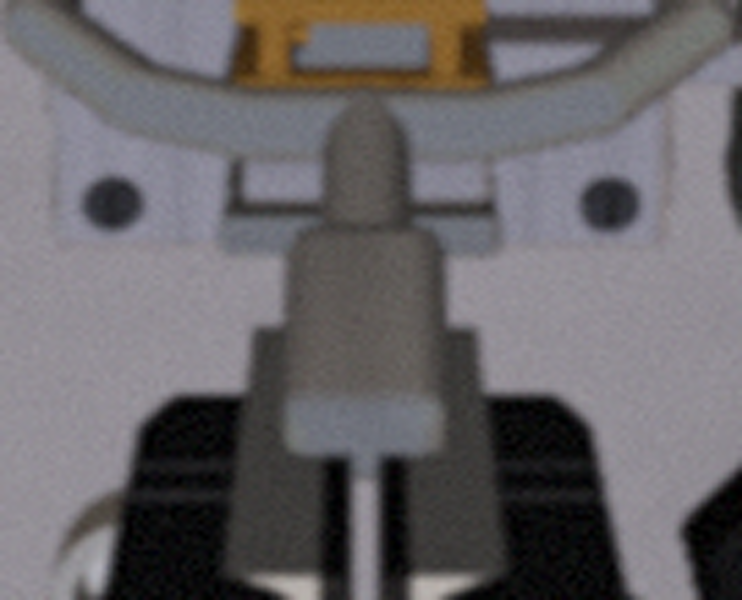

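```bash
cat > arc2.py <<'E'
from h import *
import sys
np.set_printoptions(precision=4,suppress=True)
o1,o2=map(float,sys.argv[1].split(','))
st=get_state(); Rm=R.from_quat(st['orientation']).as_matrix()
th=np.radians(44.63); d=np.array([np.cos(th),np.sin(th),0]); n=np.array([-d[1],d[0],0]); M=np.array([477.0,341.1,0])
p=st['position']-M; C=np.array([-51.3,58.]); F=st['ft_force']
print('t',round(st['time'],2),'along',round(p@d,2),'lat',round(p@n,2),'z',round(p[2],2),'F',np.array([F@d,F@n,F[2]]),'tilt',Rm[2,:2],'w',round(st['width']*85.4,2))
for ring in map(float,sys.argv[2:]):
    e=ring+np.pi-2.6; t=C+111*np.array([-np.cos(e),np.sin(e)])-np.array([o1,o2]); w=M+t[0]*d+0.2*n; w[2]=t[1]
    print(ring,t,(Rm.T@(w-st['position'])/1000).round(4).tolist())
E
python3 arc2.py=1 2>/dev/null; python3 arc2.py -13.3,15 1.45 1.5 1.55 1.6 1.65 1.7
python3 - <<'E'
from h import *
s=load('w14'); cv2.imwrite('pics/w14d.png',cv2.resize(s['color'][280:480,200:440,::-1],None,fx=3.3,fy=3,interpolation=2))
s=load('side13'); cv2.imwrite('pics/side13c.png',cv2.resize(s['color'][150:300,230:370,::-1],None,fx=5,fy=4,interpolation=2))
E
```

```text
t 16.32 along 5.72 lat 0.03 z 143.87 F [-0.2005  0.1181  2.7887] tilt [ 0.0175 -0.0009] w 1.5
1.45 [  7.3421 144.3168] [-0.0016, 0.0002, -0.0005]
1.5 [ 12.3492 141.924 ] [-0.0067, 0.0002, 0.0018]
1.55 [ 17.2304 139.284 ] [-0.0116, 0.0002, 0.0044]
1.6 [ 21.9736 136.4033] [-0.0164, 0.0002, 0.0072]
1.65 [ 26.5668 133.2891] [-0.021, 0.0002, 0.0102]
1.7 [ 30.9987 129.9493] [-0.0255, 0.0002, 0.0135]
```

View pics/w14d.png

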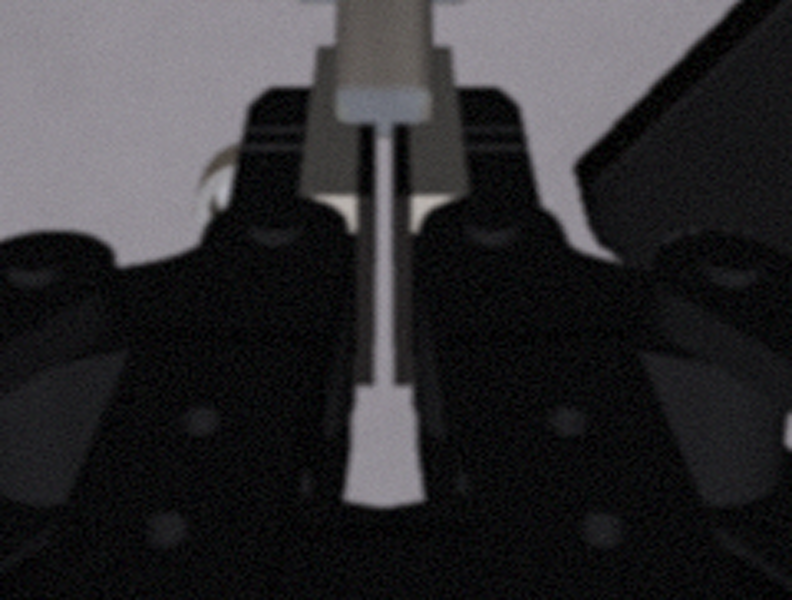

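View pics/side13c.png

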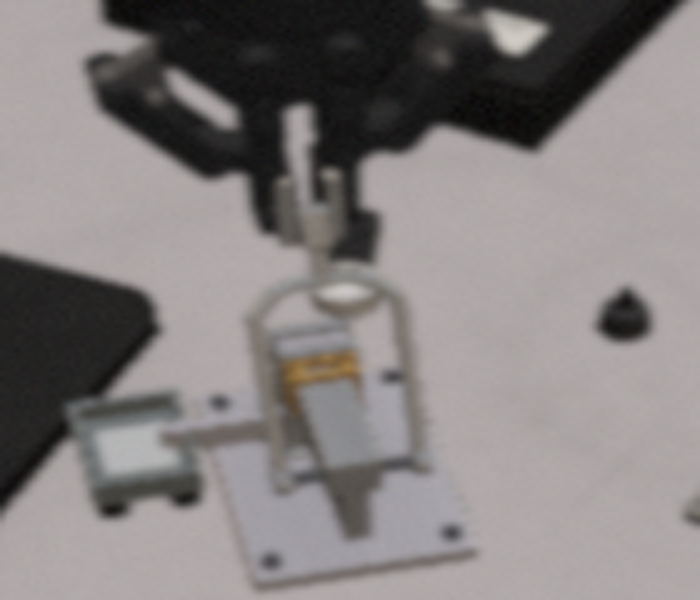

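```bash
python3 -m pendant '{"offset":[[-0.003,0,0.0015],[-0.0067,0.0002,0.0032],[-0.0067,0.0002,0.0032]],"spin":[0,0,0],"jaw":[0,0,0]}'
python3 arc2.py -13.3,15 1.5 
python3 - <<'E'
from h import *
np.set_printoptions(precision=2,suppress=True)
save('wrist','w15')
s=load('w15'); P=cloud(s)
cv2.imwrite('pics/w15c.png',cv2.resize(s['color'][200:400,230:405,::-1],None,fx=4.5,fy=3,interpolation=2))
th=np.radians(44.63); d=np.array([np.cos(th),np.sin(th)]); n=np.array([-d[1],d[0]]); M=np.array([477.0,341.1])
for v in range(240,340,8):
    p=P[v,316]; q=p[:2]-M; print(v,q@d,q@n,p[2])
E
```

```text
time: 16.7
position: [485.9, 350.3, 140.4]
orientation: [-0.38, 0.925, -0.004, -0.008]
ft_force: [0.2, -1.0, 3.6]
width: 0.016
t 16.7 along 12.81 lat 0.26 z 140.39 F [-0.6024 -0.8238  3.5753] tilt [ 0.0172 -0.001 ] w 1.37
1.5 [ 12.3492 141.924 ] [0.0005, -0.0001, -0.0015]
240 2.6499920652147124 0.5461505720557092 73.25815495206575
248 -13.414450313175667 0.5600393058096874 137.230705655067
256 -11.575556003254567 0.5615776617185279 140.98344614867682
264 -9.907097512564865 0.5631063417062473 144.85892993914663
272 -8.161764559203196 0.564500824261747 148.18846033431973
280 -6.882537141490156 0.5660199117659201 152.3885322846675
288 -5.73635563612626 0.5674916146151817 156.54339353218143
296 -3.758202481015161 0.5685643834060516 158.51939793901397
304 -1.9932755414881682 0.5696750294617419 160.82592964066305
312 -0.6428323618064226 0.5708717298565446 163.81895807068608
320 2.616622409909573 0.5714738502440636 162.94828140100304
328 93.96941403687242 0.549399466305991 0.6396908051125934
336 101.2160730384286 0.5510569448911637 -0.16731955777680696
```

View pics/w15c.png

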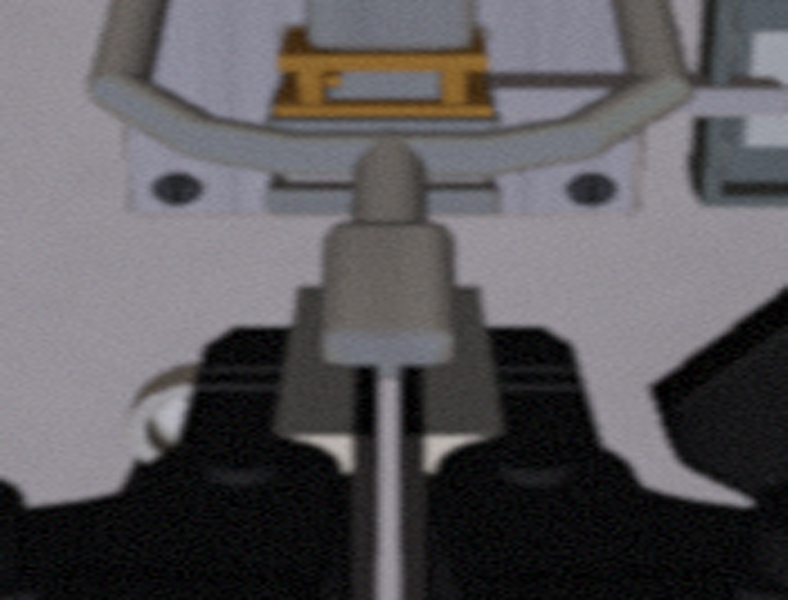

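```bash
python3 arc2.py -14,16 1.5 1.55 1.6 1.65 1.7
```

```text
t 16.75 along 12.66 lat 0.26 z 140.46 F [0.3535 0.4195 3.5331] tilt [ 0.0173 -0.001 ] w 1.62
1.5 [ 13.0492 140.924 ] [-0.0004, -0.0001, -0.0005]
1.55 [ 17.9304 138.284 ] [-0.0053, -0.0001, 0.0021]
1.6 [ 22.6736 135.4033] [-0.0101, -0.0001, 0.0049]
1.65 [ 27.2668 132.2891] [-0.0147, -0.0001, 0.0079]
1.7 [ 31.6987 128.9493] [-0.0192, -0.0001, 0.0112]
```

```bash
python3 -m pendant '{"offset":[[-0.0053,0,0.0025],[-0.0101,0,0.0053],[-0.0147,0,0.0083],[-0.0147,0,0.0083]],"spin":[0,0,0,0],"jaw":[0,0,0,0]}'
cat > look.py <<'E'
from h import *
import sys
np.set_printoptions(precision=2,suppress=True)
fn=sys.argv[1]; save('wrist',fn)
s=load(fn); P=cloud(s)
cv2.imwrite('pics/'+fn+'c.png',cv2.resize(s['color'][170:400,230:405,::-1],None,fx=4,fy=2.6,interpolation=2))
th=np.radians(44.63); d=np.array([np.cos(th),np.sin(th)]); n=np.array([-d[1],d[0]]); M=np.array([477.0,341.1])
for v in range(220,340,8):
    p=P[v,316]; q=p[:2]-M; print(v,q@d,q@n,p[2])
E
python3 look.py w16; python3 arc2.py -14,16 1.65 1.7
```

```text
time: 17.25
position: [496.2, 360.5, 131.3]
orientation: [-0.38, 0.925, -0.004, -0.008]
ft_force: [-1.0, -1.1, 1.4]
width: 0.018
220 3.906656780183817 0.6071272984147502 73.60744052976469
228 8.87922977302046 0.608298294863933 70.4104346125757
236 -3.3948092222479893 0.6143682056202017 127.69097311428132
244 -1.4465410748147467 0.6157175875448637 131.34725020578867
252 0.6224965843711019 0.6169773355471229 134.2750591118276
260 2.052357853190651 0.6182949614238046 138.76249944292113
268 3.981203586200419 0.6194681701534798 141.48541100719964
276 5.465176913059046 0.6206497769559844 145.11808784106526
284 7.381200218095116 0.6217405405168376 147.41145081962156
292 8.80668771718914 0.622832318231544 150.66250943076244
300 11.146329933751504 0.6238428395327257 151.6913552569215
308 12.86934305815126 0.624861421375931 153.9614770856536
316 14.173060952218092 0.6258562374202553 156.91443347634885
324 18.267695161826953 0.6268469423567633 154.4276995690538
332 107.84805708115783 0.6301072321435612 -1.4726751060336483
t 17.3 along 27.11 lat 0.31 z 131.49 F [-1.1299 -1.5101  1.1586] tilt [ 0.018  -0.0008] w 1.33
1.65 [ 27.2668 132.2891] [-0.0001, -0.0001, -0.0008]
1.7 [ 31.6987 128.9493] [-0.0046, -0.0001, 0.0025]
```

View pics/w16c.png

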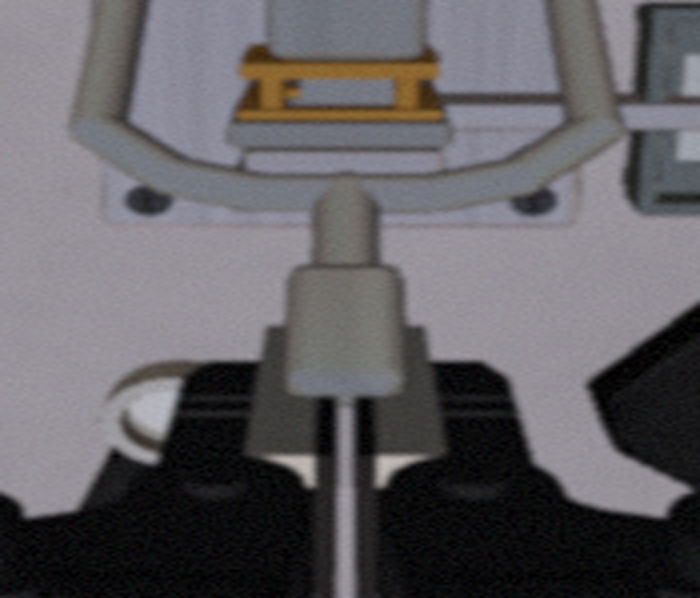

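```bash
python3 arc2.py -14,16.5 1.7 1.75 1.8 1.85 1.9
```

```text
t 17.3 along 27.11 lat 0.31 z 131.49 F [-1.1299 -1.5101  1.1586] tilt [ 0.018  -0.0008] w 1.33
1.7 [ 31.6987 128.4493] [-0.0046, -0.0001, 0.003]
1.75 [ 35.9581 124.8921] [-0.009, -0.0001, 0.0064]
1.8 [ 40.0344 121.1265] [-0.0131, -0.0001, 0.0101]
1.85 [ 43.9175 117.1619] [-0.0171, -0.0001, 0.014]
1.9 [ 47.5975 113.0082] [-0.0208, -0.0001, 0.0181]
```

```bash
python3 -m pendant '{"offset":[[-0.0046,0,0.003],[-0.009,0,0.0064],[-0.0131,0,0.0101],[-0.0171,0,0.014],[-0.0171,0,0.014]],"spin":[0,0,0,0,0],"jaw":[0,0,0,0,0]}'
python3 look.py w17; python3 arc2.py -14,16.5 1.85 1.9 1.95 2 2.05 2.1
```

```text
time: 17.92
position: [508.0, 372.3, 116.6]
orientation: [-0.38, 0.925, -0.004, -0.008]
ft_force: [-1.5, 0.3, 0.5]
width: 0.015
220 16.695391856629335 0.6802414540145818 74.46301532655326
228 9.044275026176294 0.6800014306488176 117.40210564388403
236 11.103285542569639 0.6811067771637748 120.50871897331132
244 12.821333411066314 0.6821218392798126 124.40762961075882
252 15.32693715015734 0.6832772377699321 125.51565757085308
260 17.587692237112563 0.684373990346787 127.27982107958243
268 20.07184728561923 0.6855159280595928 128.32806681891097
276 21.4451983996043 0.6863781203009871 132.16018176861502
284 23.129709790885205 0.6872977857153285 134.91818338533167
292 24.97340204894593 0.6882454822028655 137.1073899976748
300 27.12960192143162 0.6892692372913161 138.4761565297142
308 29.071603174075754 0.6902279419030125 140.22527364781246
316 30.716956621113837 0.6910939063090917 142.463804967557
324 34.13945843758103 0.6924766170255805 141.22321080117564
332 115.1339801539137 0.7172903497834919 0.4494333714936829
t 17.98 along 43.85 lat 0.37 z 116.82 F [-1.0149  0.404   0.2916] tilt [ 0.0186 -0.0007] w 1.1
1.85 [ 43.9175 117.1619] [-0.0001, -0.0002, -0.0003]
1.9 [ 47.5975 113.0082] [-0.0038, -0.0002, 0.0037]
1.95 [ 51.0653 108.6757] [-0.0074, -0.0002, 0.008]
2.0 [ 54.3123 104.1753] [-0.0107, -0.0002, 0.0124]
2.05 [57.3302 99.5183] [-0.0138, -0.0002, 0.017]
2.1 [60.1117 94.7162] [-0.0167, -0.0002, 0.0218]
```

View pics/w17c.png

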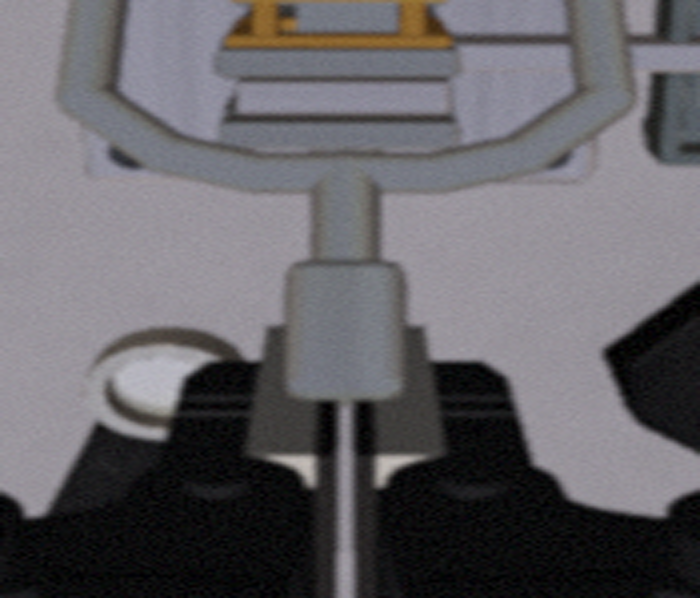

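```bash
python3 -m pendant '{"offset":[[-0.0038,0,0.0042],[-0.0074,0,0.0085],[-0.0107,0,0.0129],[-0.0138,0,0.0175],[-0.0138,0,0.0175]],"spin":[0,0,0,0,0],"jaw":[0,0,0,0,0]}'
python3 look.py w18; python3 arc2.py -14,16.5 2.1 2.2
```

```text
time: 18.6
position: [517.7, 381.8, 98.6]
orientation: [-0.38, 0.925, -0.004, -0.009]
ft_force: [-0.4, 0.1, 0.2]
width: 0.014
220 29.263907643215937 0.6758678377607472 60.527620273742656
228 20.168701915354916 0.6737317084301009 108.58097421557716
236 22.693872313408317 0.6748672854173945 109.40485767991652
244 25.123026230675894 0.6759724075987812 110.52965047467208
252 27.358435253976637 0.6770134807808269 112.19383316905208
260 29.55798216429166 0.6780384830337476 113.84778717590271
268 31.68027878531017 0.6790335729527436 115.60258309778568
276 33.81512358529471 0.6800285805381904 117.21198125535102
284 35.91570413967756 0.6810081600311925 118.80969470707916
292 37.636736216586094 0.6818514815652714 121.18246819906928
300 40.37080380958772 0.6830474422048916 121.19828043654476
308 41.69170492473373 0.6837397338445316 124.19537328196141
316 44.02273040726479 0.6847894793757288 124.99445596287308
324 46.27561510101002 0.6858103484675511 125.93159438763603
332 119.27394452836485 0.7128808798649233 -0.5723629351720376
t 18.65 along 57.43 lat 0.39 z 98.82 F [ 0.4121 -0.2137  0.2381] tilt [ 0.0187 -0.0007] w 1.22
2.1 [60.1117 94.7162] [-0.0028, -0.0002, 0.004]
2.2 [64.9378 84.7254] [-0.0078, -0.0002, 0.0139]
```

View pics/w18c.png

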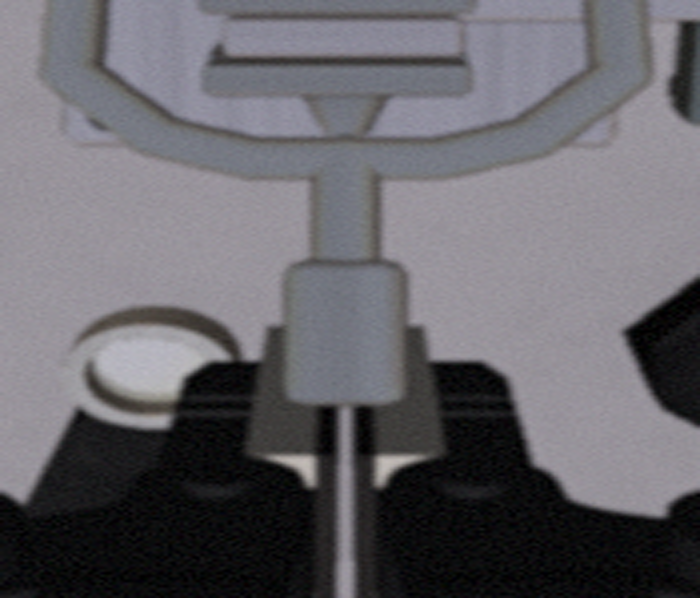

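```bash
python3 arc2.py -14,16.5 2.1 2.2 2.3 2.4 2.5 2.6; python3 -m pendant '{"offset":[[-0.0028,0,0.0045],[-0.0055,0,0.009],[-0.0078,0,0.0142],[-0.0098,0,0.0192],[-0.0098,0,0.0192]],"spin":[0,0,0,0,0],"jaw":[0,0,0,0,0]}'
python3 look.py w19; python3 arc2.py -14,16.5 2.25 2.3 2.4 2.5 2.6
```

```text
t 18.65 along 57.43 lat 0.39 z 98.82 F [ 0.4121 -0.2137  0.2381] tilt [ 0.0187 -0.0007] w 1.22
2.1 [60.1117 94.7162] [-0.0028, -0.0002, 0.004]
2.2 [64.9378 84.7254] [-0.0078, -0.0002, 0.0139]
2.3 [68.7424 74.3027] [-0.0118, -0.0002, 0.0243]
2.4 [71.4874 63.5523] [-0.0147, -0.0002, 0.035]
2.5 [73.1455 52.5815] [-0.0166, -0.0002, 0.0459]
2.6 [73.7 41.5] [-0.0173, -0.0002, 0.057]
time: 19.27
position: [524.5, 388.5, 79.0]
orientation: [-0.38, 0.925, -0.004, -0.008]
ft_force: [0.8, 2.4, -0.3]
width: 0.013
220 26.036356792638763 0.6621253129525386 92.89439500057756
228 28.246336906268827 0.6632388299739602 94.55071947123126
236 30.79361991689915 0.6644406395071766 94.89821422739531
244 33.04338982969387 0.6655572817205545 96.26072925487517
252 35.36170549147936 0.6666905553750833 97.33219450202682
260 37.83796929098219 0.6678713960468466 97.9097718155042
268 40.293503466779995 0.6690463276017423 98.55855069172826
276 42.25222477275709 0.6700566364549827 100.47387413135317
284 44.10704800584296 0.6710250131292814 102.51055184109579
292 46.24306979332333 0.6720834495630378 103.77074146124616
300 48.801626866101124 0.6732874819441901 104.06056295344578
308 50.938237227205526 0.6743429750100265 105.25923507847128
316 53.10466070301522 0.675406851017682 106.35329744296213
324 55.457166770815554 0.6765370325262332 107.06181264316062
332 118.10501883479937 0.7000061296318679 -0.8192931525162521
t 19.32 along 67.03 lat 0.37 z 79.26 F [ 1.7323  0.6738 -0.1422] tilt [ 0.0187 -0.0007] w 0.8
2.25 [66.9704 79.5617] [0.0001, -0.0002, -0.0003]
2.3 [68.7424 74.3027] [-0.0018, -0.0002, 0.0049]
2.4 [71.4874 63.5523] [-0.0048, -0.0002, 0.0156]
2.5 [73.1455 52.5815] [-0.0066, -0.0002, 0.0266]
2.6 [73.7 41.5] [-0.0074, -0.0002, 0.0376]
```

View pics/w19c.png

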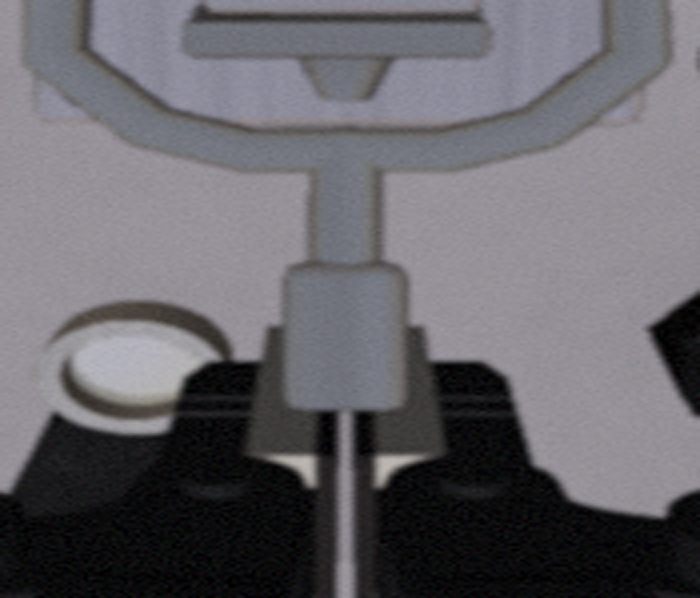

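```bash
python3 -m pendant '{"offset":[[-0.003,0,0.005],[-0.0045,0,0.01],[-0.0058,0,0.0156],[-0.0068,0,0.0212],[-0.0076,0,0.0266]],"spin":[0,0,0,0,0],"jaw":[0,0,0,0,0]}'
python3 look.py w20; python3 arc2.py -15,16.5 2.5 2.6
```

```text
time: 19.95
position: [529.8, 393.8, 52.2]
orientation: [-0.38, 0.925, -0.004, -0.008]
ft_force: [1.5, 1.4, -1.4]
width: 0.001
220 31.76756184234537 0.677956956224947 73.17050791679215
228 34.302313822808514 0.6791483689411202 73.06388530366502
236 57.742280220809704 0.6840280630692923 0.5312294628533607
244 62.250115899777754 0.6860458044845872 -0.8366747068832296
252 66.35671814916022 0.6880048652090731 -0.6733630588211383
260 70.56507854896047 0.6899972410135307 -0.6835219720452699
268 46.809189550414764 0.6851799623758504 74.32092255602295
276 47.70790567351063 0.6859873781152794 78.7708379040214
284 50.86625529778104 0.6873666053608856 77.41058335362004
292 53.22048890035194 0.6885395888680143 78.08579198542331
300 55.84425600414168 0.6897903824637986 78.1798947678246
308 58.46224045134457 0.6910442930088073 78.34225729886961
316 60.89611203286636 0.692246195299703 78.91487616139388
324 64.82637769734502 0.6939167055428973 76.68821261889082
332 64.67457065524559 0.6943047585717452 82.04976177338811
t 20.0 along 74.05 lat 0.42 z 51.45 F [ 2.0339 -0.1522 -2.4523] tilt [ 0.0191 -0.0006] w 0.13
2.5 [74.1455 52.5815] [-0.0001, -0.0002, -0.0011]
2.6 [74.7 41.5] [-0.0008, -0.0002, 0.0099]
```

View pics/w20.png

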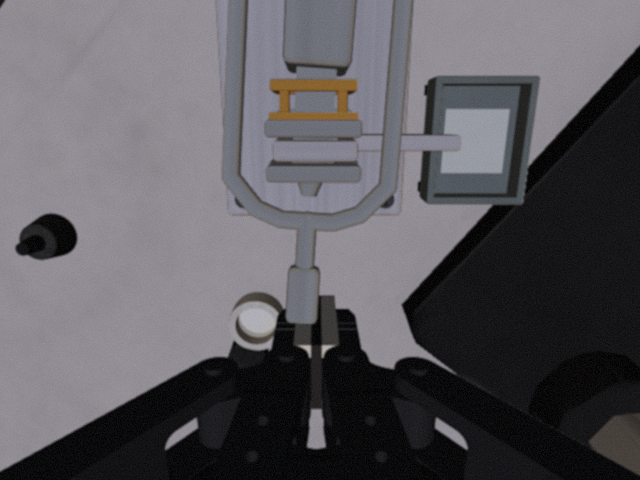

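```bash
python3 - <<'E'
from h import *
np.set_printoptions(precision=2,suppress=True)
s=load('w20')
cv2.imwrite('pics/w20d.png',cv2.resize(s['color'][0:340,200:430,::-1],None,fx=3.4,fy=1.76,interpolation=2))
th=np.radians(44.63); d=np.array([np.cos(th),np.sin(th)]); n=np.array([-d[1],d[0]]); M=np.array([477.0,341.1])
for nm,u,v,z in [('headfront top',320,66,69),('collar front top',314,81,70),('collar back top',314,91,70),('rear cheek',314,181,74),('nose',311,194,58),('bar',306,222,66),('tabL',290,295,74),('tabR',320,295,74)]:
    p=plane(s,u,v,z); q=p[:2]-M; p2=depth(s,u,v); q2=p2[:2]-M; print(nm,q@d,q@n,z,'| depth',q2@d,q2@n,p2[2])
E
```

```text
headfront top -12.004148056045295 1.7876556020949121 69 | depth -12.305679377418741 1.8124348917300566 66.18434002314117
collar front top -7.949581529198758 0.09259796766119117 70 | depth -7.946677673558174 0.09277581194735401 70.03838848285184
collar back top -5.2762827689697325 0.09024219250172891 70 | depth -5.465777521053302 0.07402364733026907 66.51327905232807
rear cheek 19.81497382939044 0.08692881514505647 74 | depth 19.823545870761794 0.08665329006178087 73.94297769839386
nose 26.5733595841596 -0.9968385525573643 58 | depth 25.732261947304995 -0.9406820588245486 62.621909604058715
bar 34.20069542461913 -2.5307050227320866 66 | depth 32.319124439195186 -2.3460418509774663 73.46342446360126
tabL 56.053961190814505 -7.559530446414357 74 | depth 53.31644941497128 -7.1460180580830235 80.10341161368298
tabR 56.048774250161095 1.958585452371701 74 | depth 89.25756157731622 2.7412023731424053 -0.04760387777332653
```

View pics/w20d.png

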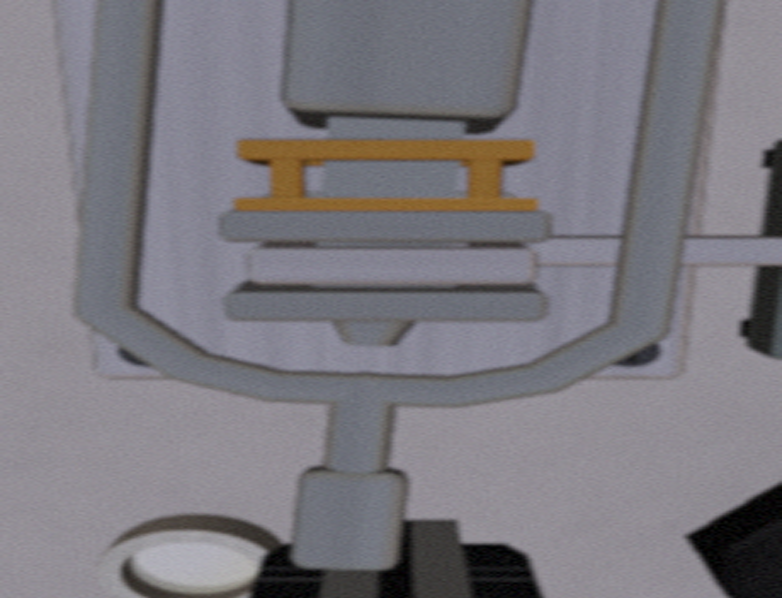

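```bash
python3 -m pendant '{"offset":[[-0.005,0,0],[-0.009,0,0],[-0.01,0,0]],"spin":[0,0,0],"jaw":[0,0,0]}'
python3 look.py w21 >/dev/null; python3 adv.py
```

```text
time: 20.38
position: [536.8, 400.7, 51.4]
orientation: [-0.38, 0.925, -0.004, -0.009]
ft_force: [0.6, -0.4, 0.0]
width: 0.002
t 20.43 along 84.33 lat 0.4 z 51.43 yaw 44.7 tilt [ 0.0189 -0.0007] F a/lat/z [0.5308 0.2665 0.015 ] T [0.0381 0.0035 0.0138] w 0.48
```

View pics/w21.png

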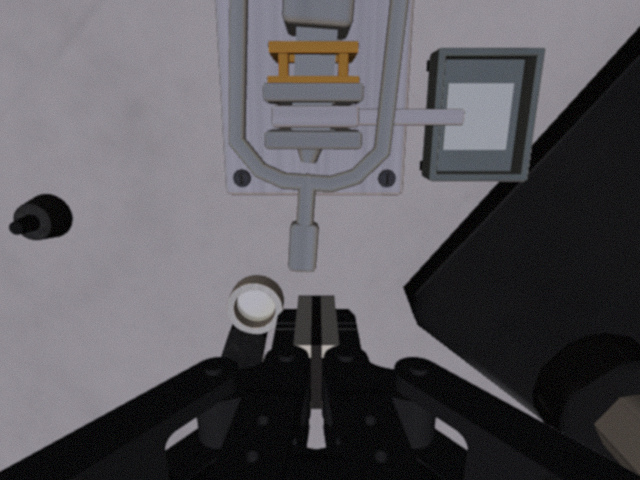

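```bash
python3 -m pendant '{"offset":[[0,0,-0.05],[0.0,0,-0.1],[0.05,0,-0.1],[0.11,0,-0.1],[0.17,0,-0.1]],"spin":[0,0,0,0,0],"jaw":[0,0,0,0,0]}'
python3 -m pendant '{"offset":[[0.01,0,0],[0.01,0,0]],"spin":[0,0],"jaw":[0,0]}'
python3 adv.py -100,0,47.5; python3 look.py w22 >/dev/null
```

```text
time: 21.05
position: [415.8, 281.2, 154.9]
orientation: [-0.38, 0.925, -0.004, -0.008]
ft_force: [0.4, -1.1, 0.8]
width: 0.005
time: 21.3
position: [409.1, 274.3, 155.7]
orientation: [-0.38, 0.925, -0.004, -0.008]
ft_force: [0.4, 0.8, -0.7]
width: 0.001
t 21.3 along -95.27 lat 0.21 z 155.71 yaw 44.69 tilt [ 0.0171 -0.0011] F a/lat/z [ 0.8004  0.278  -0.7009] T [-0.0254 -0.0032  0.034 ] w 0.12
[-100.0, 0.0, 47.5] -> [ 0.0029 -0.0001  0.1083]
```

View pics/w22.png

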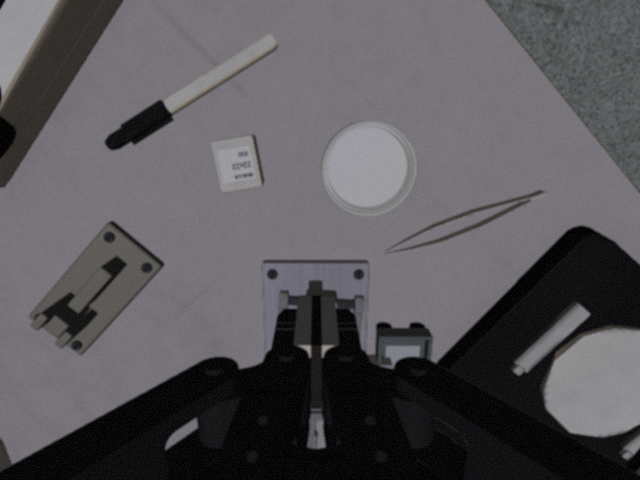

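```bash
python3 -m pendant '{"offset":[[0.003,0,0.035],[0.003,0,0.07],[0.003,0,0.1],[0.003,0,0.108],[0.003,0,0.108]],"spin":[0,0,0,0,0],"jaw":[0,0,0,0,0]}'
python3 adv.py -80,0,47.5; python3 look.py w23 >/dev/null
```

```text
time: 21.98
position: [407.5, 272.3, 47.6]
orientation: [-0.38, 0.925, -0.004, -0.007]
ft_force: [-0.8, 0.8, 0.2]
width: 0.002
t 21.98 along -97.79 lat -0.1 z 47.6 yaw 44.71 tilt [ 0.0161 -0.0013] F a/lat/z [-0.0422  1.1433  0.1777] T [ 0.0073 -0.0329 -0.0128] w 0.15
[-80.0, 0.0, 47.5] -> [-0.0178  0.0001 -0.0002]
```

View pics/w23.png

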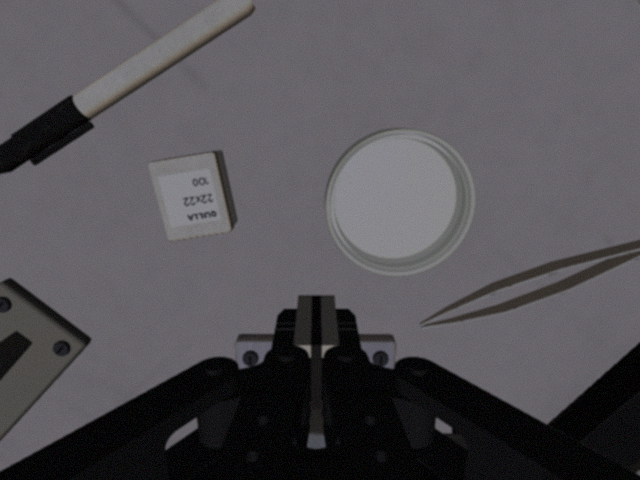

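```bash
python3 -m pendant '{"offset":[[-0.008,0,0],[-0.016,0,-0.0002],[-0.021,0,-0.0003],[-0.021,0,-0.0003]],"spin":[0,0,0,0],"jaw":[0,0,0,0]}'
python3 adv.py
```

```text
time: 22.52
position: [423.2, 287.6, 48.5]
orientation: [-0.38, 0.925, -0.003, -0.006]
ft_force: [0.5, 0.3, 0.3]
width: -0.007
t 22.52 along -75.89 lat -0.23 z 48.47 yaw 44.72 tilt [ 0.0142 -0.0017] F a/lat/z [ 0.5225 -0.131   0.2668] T [0.0083 0.0106 0.0411] w -0.64
```

```bash
python3 -m pendant '{"offset":[[-0.001,0,0],[-0.002,0,0],[-0.003,0,0]],"spin":[0,0,0],"jaw":[0,0,0]}'
python3 adv.py
```

```text
time: 22.9
position: [425.2, 289.7, 48.4]
orientation: [-0.38, 0.925, -0.004, -0.006]
ft_force: [0.2, 0.7, 0.6]
width: -0.0
t 22.9 along -73.01 lat -0.18 z 48.38 yaw 44.72 tilt [ 0.0145 -0.0017] F a/lat/z [0.6284 0.3174 0.5924] T [ 0.0057 -0.0045 -0.0256] w -0.04
```

```bash
python3 -m pendant '{"offset":[[-0.001,0,0],[-0.002,0,0],[-0.003,0,0]],"spin":[0,0,0],"jaw":[0,0,0]}'
python3 adv.py;  python3 -m pendant '{"offset":[[-0.001,0,0],[-0.002,0,0]],"spin":[0,0],"jaw":[0,0]}'
python3 adv.py
```

```text
time: 23.28
position: [427.1, 291.7, 48.3]
orientation: [-0.38, 0.925, -0.004, -0.007]
ft_force: [-0.5, -1.2, 0.8]
width: -0.002
t 23.27 along -70.23 lat -0.15 z 48.3 yaw 44.72 tilt [ 0.015  -0.0016] F a/lat/z [-1.2024 -0.4488  0.8477] T [-0.1354  0.1054 -0.0119] w -0.2
time: 23.52
position: [428.5, 293.1, 48.3]
orientation: [-0.38, 0.925, -0.004, -0.007]
ft_force: [-1.3, -1.3, 2.3]
width: -0.002
t 23.52 along -68.26 lat -0.13 z 48.25 yaw 44.71 tilt [ 0.0152 -0.0015] F a/lat/z [-1.8431  0.0142  2.2798] T [-0.3018  0.2583 -0.0452] w -0.14
```

```bash
python3 -m pendant '{"offset":[[-0.001,0,0],[-0.002,0,0]],"spin":[0,0],"jaw":[0,0]}'
python3 adv.py;  python3 -m pendant '{"offset":[[-0.001,0,0],[-0.0015,0,0]],"spin":[0,0],"jaw":[0,0]}'
python3 adv.py
```

```text
time: 23.78
position: [428.7, 293.3, 48.0]
orientation: [-0.38, 0.925, -0.004, -0.008]
ft_force: [-5.5, -7.4, 6.8]
width: -0.002
t 23.77 along -67.98 lat -0.05 z 48.01 yaw 44.72 tilt [ 0.0188 -0.0012] F a/lat/z [-9.1042 -1.3631  6.7943] T [-1.1452  0.6744 -0.0211] w -0.15
time: 24.02
position: [428.6, 293.3, 47.8]
orientation: [-0.38, 0.925, -0.005, -0.01]
ft_force: [-4.3, -7.1, 6.0]
width: 0.002
t 24.02 along -68.05 lat -0.02 z 47.76 yaw 44.73 tilt [ 0.022  -0.0009] F a/lat/z [-8.0636 -2.0328  5.9589] T [-1.0064  0.6254 -0.0504] w 0.21
```

```bash
python3 -m pendant '{"offset":[[-0.0018,0,-0.001],[-0.0024,0,-0.001],[-0.0026,0,-0.001]],"spin":[0,0,0],"jaw":[0,0,0]}'
python3 adv.py; python3 -m pendant '{"offset":[[0.003,0,-0.0],[0.008,0,-0.0],[0.02,0,-0.0],[0.03,0,-0.01]],"spin":[0,0,0,0],"jaw":[0,0,0,0]}'; python3 adv.py
```

```text
time: 24.4
position: [428.5, 293.4, 47.9]
orientation: [-0.38, 0.925, -0.005, -0.013]
ft_force: [-4.8, -7.2, 1.6]
width: 0.001
t 24.4 along -68.05 lat 0.17 z 47.94 yaw 44.73 tilt [ 0.0273 -0.0002] F a/lat/z [-8.49   -1.7237  1.6316] T [-1.1725  0.6956 -0.0413] w 0.12
time: 24.9
position: [406.2, 271.6, 58.7]
orientation: [-0.38, 0.925, -0.005, -0.013]
ft_force: [-0.5, 0.0, 1.1]
width: -0.003
t 24.9 along -99.21 lat 0.31 z 58.66 yaw 44.73 tilt [0.0289 0.0001] F a/lat/z [-0.3488  0.3856  1.0754] T [-0.008   0.0117 -0.0032] w -0.23
```

Now raise and move the camera over the station to check the seating.

```bash
python3 -m pendant '{"offset":[[0,0,-0.05],[0,0,-0.11],[-0.04,0,-0.14],[-0.09,0,-0.14],[-0.12,0,-0.14]],"spin":[0,0,0,0,0],"jaw":[0,0,0,0,0]}'
python3 -m pendant '{"offset":[[-0.03,0,0],[-0.03,0,0],[-0.03,0,0]],"spin":[0,0,0],"jaw":[0,0,0]}'
python3 look.py w24 >/dev/null; python3 adv.py
python3 - <<'E'
from h import *
s=load('w24'); cv2.imwrite('pics/w24d.png',cv2.resize(s['color'][60:300,230:400,::-1],None,fx=4,fy=2.5,interpolation=2))
E
```

```text
time: 25.52
position: [495.7, 360.2, 196.9]
orientation: [-0.381, 0.925, -0.005, -0.012]
ft_force: [-0.7, -0.3, -0.1]
width: -0.001
time: 25.9
position: [516.1, 380.5, 196.2]
orientation: [-0.381, 0.925, -0.005, -0.012]
ft_force: [-0.1, -0.1, -0.0]
width: -0.003
t 25.95 along 55.44 lat 0.53 z 196.22 yaw 44.73 tilt [ 0.0266 -0.0002] F a/lat/z [-0.8633  0.5445 -0.1561] T [ 0.0033  0.0072 -0.0229] w 0.05
```

View pics/w24.png

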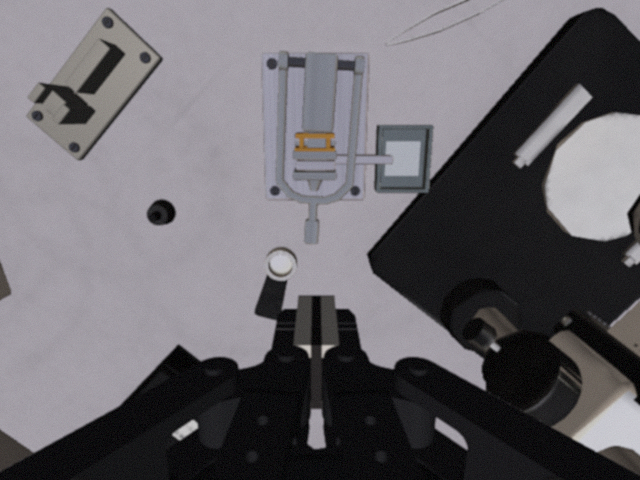

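View pics/w24d.png

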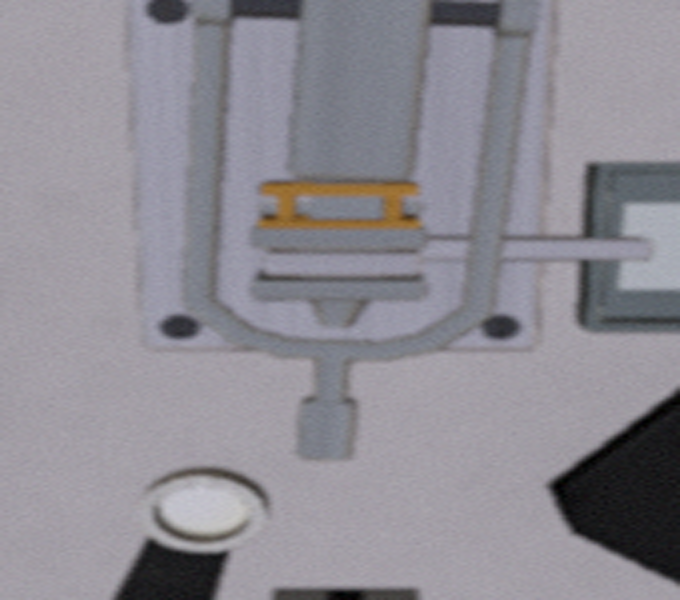

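```bash
python3 - <<'E'
from h import *
s=load('w24')
th=np.radians(44.63); d=np.array([np.cos(th),np.sin(th)]); n=np.array([-d[1],d[0]]); M=np.array([477.0,341.1])
P=cloud(s)
g=lambda x,y:(230+(x+.5)/4-.5,60+(y+.5)/2.5-.5)
for nm,x,y,z in [('headFL',290,178,69),('headFR',415,178,69),('headBL',303,0,69),('headBR',430,0,69),('collar front',340,184,70),('noseL',320,325,58),('noseR',345,325,58),('barfront',330,342,61),('bar out',330,358,61),('tab',326,430,62),('tabT',326,398,62),('tabB',326,460,62)]:
    u,v=g(x,y); p=plane(s,u,v,z); q=p[:2]-M; print(nm,round(q@d,1),round(q@n,1),'dz',P[int(v),int(u),2].round(1))
# ring level: heights along arms and tab
for (x,y) in [(205,100),(205,250),(495,100),(480,250),(330,350),(326,430),(326,415)]:
    u,v=g(x,y); print((x,y),'z',np.nanmedian(P[int(v)-1:int(v)+2,int(u)-1:int(u)+2,2]).round(1))
E
```

```text
headFL -9.5 -7.9 dz 64.8
headFR -9.5 11.8 dz 8.7
headBL -51.2 -5.6 dz 65.5
headBR -51.2 13.6 dz 64.3
collar front -8.1 -0.0 dz 62.0
noseL 29.6 -3.4 dz 9.7
noseR 29.6 0.8 dz 59.0
barfront 33.8 -1.7 dz 54.4
bar out 38.2 -1.7 dz 57.4
tab 58.2 -2.4 dz 57.5
tabT 49.1 -2.4 dz 57.3
tabB 66.9 -2.4 dz 57.2
(205, 100) z 58.2
(205, 250) z 57.6
(495, 100) z 57.7
(480, 250) z 57.2
(330, 350) z 56.7
(326, 430) z 57.7
(326, 415) z 57.9
```

```bash
python3 - <<'E'
from h import *
save('side','side25'); save('top','top25')
s=load('side25'); cv2.imwrite('pics/side25c.png',s['color'][:,:,::-1])
from station import job_done
E
```

```text
(no output)
```

View pics/side25.png

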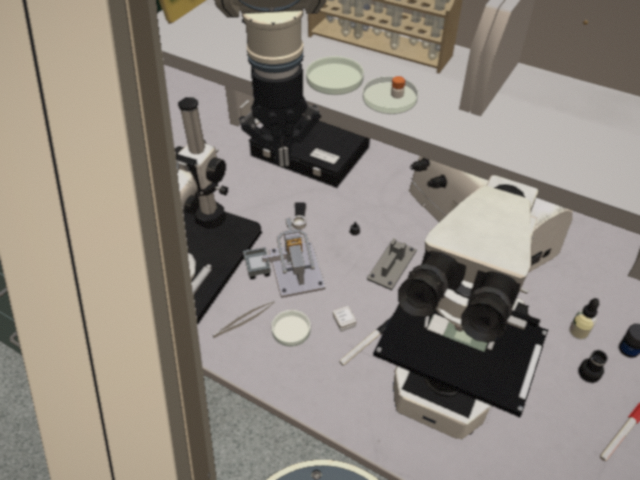

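```bash
python3 -c "
from station import job_done
print(job_done())"
```

```text
the job is handed in; nothing more can be done
None
```

The pin is through the bore with its head on the brass collar, and the ring is snapped shut round its end. I handed the job in at about 26 s with the arm clear, but two things did not go cleanly:

- **Tab slipped out of the jaws:** I took the pin from the rest, pushed it through and pressed it against the collar with 10–11 N. I then swung the ring by its tab. Part-way over, the tab slid out of the jaws, and I guided the ring the rest of the way with the fingers until it snapped down.
- **Pin backed out and was pressed home again:** That drew the pin back about 4 mm. With the ring already shut, I pushed it home from behind the head until it stopped hard against the collar. The measured push was 8–9 N, and it never went above about 11 N.

**Last checks**
- **Pin depth:** the shoulder is within about 1.5 mm of the collar's front face, and the nose is 29.6 mm beyond the bore's mouth (about 30 expected).
- **Ring:** it lies level at about 58 mm, with its end bar beyond the nose.
- **Alignment:** the pin sits about 3° askew within its play, so the head may bear mostly on one side of the collar. I left it that way.
- **Other items:** nothing else on the bench looks moved in the last side picture.

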